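# Unclip the spray nozzle and stow it in the tilt-out bin

## Task

Take the slim spray nozzle off the watering manifold: squeeze its side button fully in and keep it in while you draw the nozzle straight off its outlet, without wrenching the manifold. Lower the nozzle into the open tilt-out bin before letting go, then push the bin fully shut. Leave the wide sprinkler rose clipped on its outlet and everything else where it stands.

Things in the scene. Friction and masses are not known exactly. Their poses are not given: they have to be found in the camera images.
- spray_center (a point): Centre of the slim spray nozzle, 82 mm long, 90 g: grey square coupler, 28 mm (x) by 36 mm (y, -16 to +20 mm) by 42 mm long, then a slim black barrel under 30 mm across. z runs along it from the foot (-41 mm) to the tip (+41 mm), leaning 0.50 rad from vertical towards the robot while clipped on. y is horizontal, from the release button to the flat face opposite.
- spray_button_face (a point): Outer face of the nozzle's black button, 14 by 14 mm, 6 mm proud of the coupler's -y face, 8 mm below the nozzle's centre along its z and 22 mm off its axis; axes as the nozzle. Pinch here along y, one finger on the button, the other on the flat face opposite, 42 mm apart, 37 mm with the button in. A pinch along x or above the button does not release it.
- spray_button (a joint): Travel of the nozzle's button: 0 out, 0.005 m fully in; pressed along +y. Stiff spring: 6 N starts it, 19 N at 3.5 mm, 24 N fully in; springs back when let go. Grip with clearly more than 25 N to keep it in. Its latch hooks under the head of the square brass stub on which the nozzle sits; it is free of it with the button 3.5 mm in.
- outlet_left (a point): Where a head's foot sits on the left (+y) outlet of the fixed manifold: a round black shoulder 46 mm across, 118 mm above the rack. Axes of the manifold: z up, y along its pipe (270 mm long, 42 mm thick, 70 mm up). Outlets lean 0.50 rad towards -x. A head cannot turn on its square stub, comes off only along its own z (32 mm to be free), and has under 2 mm play while latched.
- outlet_right (a point): The same on the right (-y) outlet, 150 mm from the left one. The nozzle and the rose may be on either outlet.
- rose_center (a point): Centre of the sprinkler rose, the other head: same coupler, button and axes as the nozzle but ending in a round head 68 mm across; 83 mm long. It stays clipped on its outlet.
- bin (a joint): Tilt of the bin in rad: 0 shut, growing as its top tilts out towards the robot, at most 0.65; standing open at the start. A stiff hinge: it stays where it is left; about 2.5 to 4 N square to the panel at the rim moves it. A straight level push rubs upwards on the panel, so follow the arc of the rim.
- bin_rim (a point): Middle of the top edge of the bin's grey front panel, on its outer face. Panel 216 mm wide, 146 mm high, hinged along its lower edge 8 mm above the rack. Axes move with the bin: x from the panel into the bin, y along its width, z up the panel. Shut, the panel is upright and flush with the housing's front.
- bin_floor (a point): Middle of the bin's inside floor, 68 mm behind the panel's outer face, 141 mm below its top edge; axes as bin_rim. Inside 126 mm deep, 202 mm wide; side walls 145 mm high in front, 90 mm behind, rear wall 90 mm. Housing fixed, 160 mm deep, 236 mm wide; its roof, 166 mm above the rack, begins 35 mm behind the front, so the open bin is loaded in front of the roof.
- pail: Blue plastic pail, 240 mm across the rim, 200 mm high, wire handle to 210 mm; origin under its centre.
- pot: Terracotta pot, 110 mm across, 100 mm high; origin under its centre.
- cup_pot: Small terracotta pot, 80 mm across, 70 mm high; origin under its centre.
- fork: Gardening fork lying flat, 285 mm long, 66 mm wide, at most 26 mm high; wooden handle towards its -x, tines towards +x; origin on the rack, 130 mm from the handle's end.
- stool: Folded white plastic stool lying flat, about 220 by 220 mm, 60 mm high; origin under its centre.
- feed: White bottle of plant feed, 68 mm across, 170 mm high; origin under its centre.

How it is judged:
On the way, in this order (a step that is already met when the one before it is completed fails the run):
1. the nozzle's button is squeezed in (3.5 mm or more) while the nozzle is still on its outlet (value of joint spray_button above 0.0035 m and distance of spray_center from where it was at the start of the episode below 0.008 m), for 0.1 s.
2. the nozzle is off its outlet, held between the fingers (distance of spray_center from where it was at the start of the episode above 0.05 m and contact force between the fingers and spray above 1 N), for 0.1 s.
3. the nozzle, still held, is lowered into the open bin: its centre is within the bin and no more than 20 mm above the front panel's top edge (x of spray_center in the frame of bin_floor between -0.065 and 0.065 m and y of spray_center in the frame of bin_floor between -0.103 and 0.103 m and z of spray_center in the frame of bin_floor between 0 and 0.161 m and contact force between the fingers and spray above 1 N and value of joint bin above 0.25 rad), for 0.05 s.
At the end, for the whole second after the job is handed in: The spray nozzle lies at rest in the bin (its centre inside the walls and less than 100 mm above the bin's floor), the bin is shut to within 0.06 rad, and the rose is still clipped on its outlet within 8 mm of where it was (x of spray_center in the frame of bin_floor between -0.065 and 0.065 m and y of spray_center in the frame of bin_floor between -0.103 and 0.103 m and z of spray_center in the frame of bin_floor between 0 and 0.1 m and value of joint bin below 0.06 rad and linear speed of spray below 0.03 m/s and distance of rose_center from where it was at the start of the episode below 0.008 m); the robot touches nothing.
It fails at once if the manifold is wrenched: more than 55 N between the nozzle and the manifold (contact force between spray and manifold above 55 N).
It fails at once if the rose is pulled off its outlet (distance of rose_center from where it was at the start of the episode above 0.02 m).
It fails at once if a bystander is shifted by more than 40 mm (distance of any of pail, pot, cup_pot, fork, stool, feed from where it was at the start of the episode above 0.04 m).
It also fails if it takes over 58 s, if anything falls off the work surface, if the arm or the gripper's body presses on something with over 40 N, if the wrist force passes 120 N, or if a joint passes its speed limit or range.

## Robot

A 6-joint arm with a two-finger parallel gripper is mounted at the origin on the work surface. World frame = base frame: x ahead of the robot, y to its left, z up, the work surface at z = 0. Lengths are in m, angles in rad, forces in N, time in s.
With the tool pointing down it reaches from about 0.225 to 0.875 m from the base axis. Payload 3.4 kg.
Tool frame: the origin (TCP) lies on the centre line of the jaws, within the pads' length; the fingertips stand 19 mm ahead of it and the grasp point (between the pads) is the TCP (nose_length is the distance from the TCP to the fingertips, in m); z points along the fingers, y is the direction in which the jaws open and shut (so a half turn about z gives the same grasp; the last joint's range is limited). The gripper opens to 85 mm and grips with 20 to 120 N. Pads are 22 mm wide; open, the fingers measure 114 mm over their backs; the gripper's body (76 mm by 85 mm) begins 54 mm behind the grasp point. The pads swing forward as they close: fully open they stand 13 mm farther back than shut.
Start: joints at [1.222, 0.276, 1.505, -0, 1.361, -0.121], TCP at [0.13, 0.56, 0.25] pointing down, gripper open.
Joint ranges: [-2.89, 2.89], [-0.75, 2.08], [0.22, 2.7], [-1.18, 4.32], [0.11, 2.71], [-2.7, 2.7]. Speed limits (rad/s): [2.57, 2.57, 3.14, 3.14, 3.14, 3.14].

## Interface

Orientations are given as a unit quaternion [w, x, y, z].
In Python, from rig import * gives the robot as it stands.
- The arm moves only by the shell command python3 -m jog 'ROWS' [OPENING] [FORCE]. ROWS is JSON, one flat list of numbers, 6 for each row, row after row: the shift along the tool's x, y, z in mm, then the turn, a rotation vector about the tool's x, y, z in degrees. In form: [tx, ty, tz, wx, wy, wz, tx, ty, tz, wx, wy, wz, ...]. A call has 1 to 10 rows; each row is the pose to reach, as a shift and turn from the pose commanded when the call began, along the tool's axes at that moment; what a row does not reach only later rows make up. A row lasts 1/8 s, in which the tool goes at most 62.5 mm and 10.7 degrees, less where a joint would pass 70% of its speed; a pose out of reach is approached as far as the arm can. A call with a gripper value outside its range is refused whole. OPENING is the closure, from 0 (fully open) to 1 (shut), set as the call begins (- or left out, the last holds). The fingers move at their own pace and stop on an object; FORCE is the grip in N (left out, the last holds). Time passes only in rows, so rows that repeat a pose let the fingers close. It gives the time, the measured TCP pose, the force and the opening at its end, in the units of the state.
- get_state(): the state, without advancing time (a new reading comes with each control period).
- get_image(name): name is "side" or "top" or "wrist"; returns a dict with "frame" (480x640x3 uint8, red, green, blue), "camera_matrix" (3x3 intrinsics, pixels), "k1" (the pictures are not rectified: a ray, as slopes to the right and down, at radius r is drawn at 1 + k1 r^2 times it, then the intrinsics apply), "rvec" (rotation vector, rad) and "tvec" (3), from world to camera coordinates, as OpenCV has them. Camera axes: x right, y down, z forward; pixel columns grow to the right and rows downward; lengths in m; the calibration is good to about 2 mm. A picture is of the moment at which its call begins. There is no depth.
- sign_off(): hands the job in, once; it reports no verdict.
The state is a dict: "clock": time; "qpos": joint angles; "qd": joint speeds; "effort": joint torques, N m; "position": TCP position; "ee_rot": TCP orientation; "contact_force": force on the tool from outside, world axes, zero at the start; "moment": the same for the moment, N m; "width": finger opening in m.
Only numpy, scipy, OpenCV 4.12 (cv2) and the standard library are available. Lean on these libraries where they do the work, as an engineer would, in place of code of your own. Each camera call takes 0.05 s, during which the arm holds its last target.

## Working session

There is one attempt and no reset: what is moved stays moved. The work goes in short steps, Python scripts to look and compute and a shell command to move; the robot and the scene stay as the last step left them, time stands still between calls to the robot, and variables do not carry over. Pictures are saved under pics/ and viewed, and the job is handed in when it is done.

```bash
ls; mkdir -p pics; python3 - <<'E'
from rig import *
import cv2
print(get_state())
for n in ["side","top","wrist"]:
    d=get_image(n); cv2.imwrite(f"pics/{n}0.png",cv2.cvtColor(d["frame"],cv2.COLOR_RGB2BGR))
    print(n,d["camera_matrix"],d["k1"],d["rvec"],d["tvec"])
E
```

```text
pics
{'clock': 0.0, 'qpos': array([ 1.22195888e+00,  2.76598345e-01,  1.50611006e+00,  2.01872270e-06,
        1.36070639e+00, -1.21017108e-01]), 'qd': array([-0.00214112,  0.00041916,  0.00022793,  0.00123865, -0.00074037,
       -0.00035809]), 'effort': array([-1.58687097e-03, -4.16769791e+01, -2.45806271e+01, -4.66463280e-04,
        1.09372748e-02,  3.81266568e-05]), 'position': array([0.12971379, 0.55968058, 0.24944697]), 'ee_rot': array([-2.13031596e-04,  1.13664152e-01,  9.93518812e-01, -8.85813941e-04]), 'contact_force': array([-0.31948596,  0.72582017, -0.67304395]), 'moment': array([-0.00650697, -0.01748433, -0.01743108]), 'width': 0.08527836111250928}
side [[559.28824248   0.         308.5006558 ]
 [  0.         559.28824248 231.56862505]
 [  0.           0.           1.        ]] -0.04101161790660798 [ 2.41410776 -0.41980079  0.14110941] [-0.55141377  0.1935149   1.53194423]
top [[505.09755652   0.         318.28506411]
 [  0.         505.09755652 237.88950357]
 [  0.           0.           1.        ]] -0.1135518455035132 [ 2.14304497 -2.14193887  0.19311274] [-0.06401104  0.57737551  1.6813996 ]
wrist [[359.44338556   0.         319.12673503]
 [  0.         359.44338556 241.31095236]
 [  0.           0.           1.        ]] -0.06625507656973947 [-2.24589112 -1.78514061 -0.29199224] [-0.57427253 -0.04251499  0.38182009]
```

View pics/side0.png

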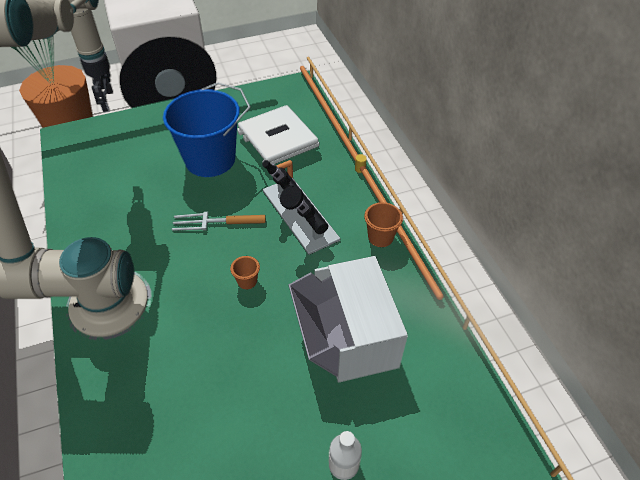

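View pics/top0.png

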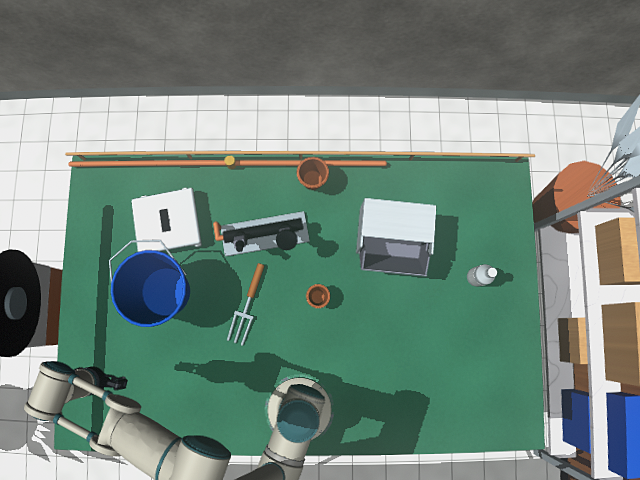

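View pics/wrist0.png

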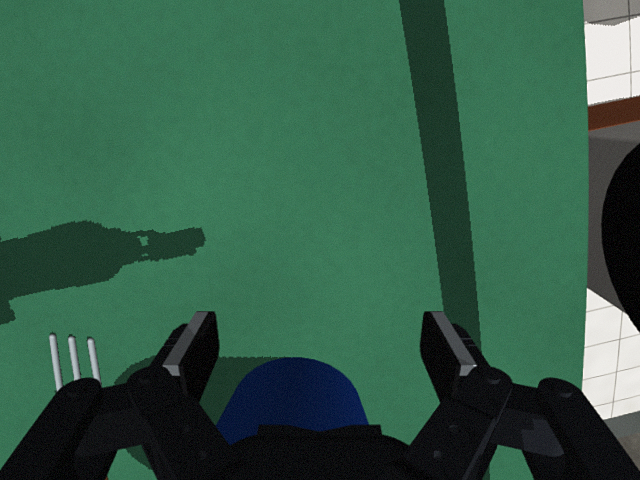

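Nozzle seems to be on the left (+y) outlet (top ~(239,243)), rose on the right (~(287,239)), and the bin is open at top ~(397,240). I'll enlarge for measuring.

```bash
cat > h.py <<'E'
from rig import *
import cv2, numpy as np
from scipy.spatial.transform import Rotation as R
from scipy.optimize import least_squares
def und(d,uv):
    K=d["camera_matrix"];k=d["k1"]
    p=np.array([(uv[0]-K[0,2])/K[0,0],(uv[1]-K[1,2])/K[1,1]]);q=p.copy()
    for _ in range(20): q=p/(1+k*(q@q))
    return q
def ray(d,uv):
    q=und(d,uv);M=cv2.Rodrigues(np.array(d["rvec"],float))[0];t=np.array(d["tvec"]).ravel()
    o=-M.T@t; v=M.T@np.array([q[0],q[1],1.]); return o,v/np.linalg.norm(v)
def proj(d,P):
    P=np.atleast_2d(P);M=cv2.Rodrigues(np.array(d["rvec"],float))[0];t=np.array(d["tvec"]).ravel()
    c=P@M.T+t; q=c[:,:2]/c[:,2:]; r=(q**2).sum(1,keepdims=True); q=q*(1+d["k1"]*r)
    K=d["camera_matrix"]; return np.c_[q[:,0]*K[0,0]+K[0,2],q[:,1]*K[1,1]+K[1,2]]
def atz(d,uv,z):
    o,v=ray(d,uv); return o+v*(z-o[2])/v[2]
def tri(pairs):
    A=np.zeros((3,3));b=np.zeros(3)
    for d,uv in pairs:
        o,v=ray(d,uv);P=np.eye(3)-np.outer(v,v);A+=P;b+=P@o
    X=np.linalg.solve(A,b); return X,[np.linalg.norm((np.eye(3)-np.outer(v,v))@(X-o)) for o,v in [ray(d,uv) for d,uv in pairs]]
def crop(d,name,x0,y0,x1,y1,s):
    c=cv2.resize(d["frame"][y0:y1,x0:x1],None,fx=s,fy=s,interpolation=cv2.INTER_CUBIC)
    cv2.imwrite(f"pics/{name}.png",cv2.cvtColor(c,cv2.COLOR_RGB2BGR))
E
python3 - <<'E'
from h import *
import pickle
D={n:get_image(n) for n in("side","top")}
pickle.dump(D,open("d0.pkl","wb"))
crop(D["side"],"c_s1",250,140,350,260,5)
crop(D["side"],"c_s2",280,250,420,390,4)
crop(D["top"],"c_t1",205,190,325,270,6)
crop(D["top"],"c_t2",345,185,450,285,6)
E
```

```text
(no output)
```

View pics/c_s1.png

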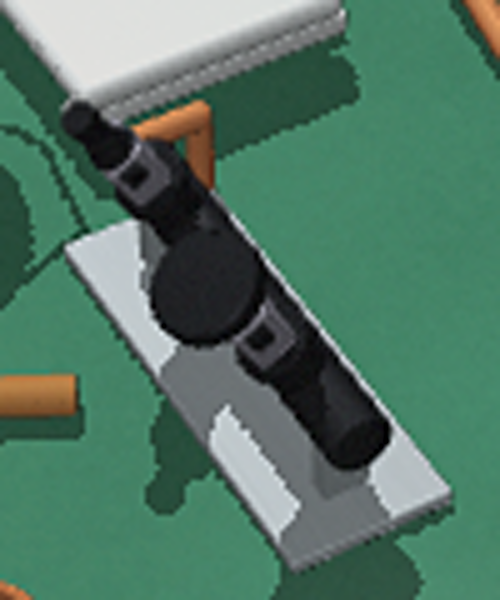

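View pics/c_s2.png

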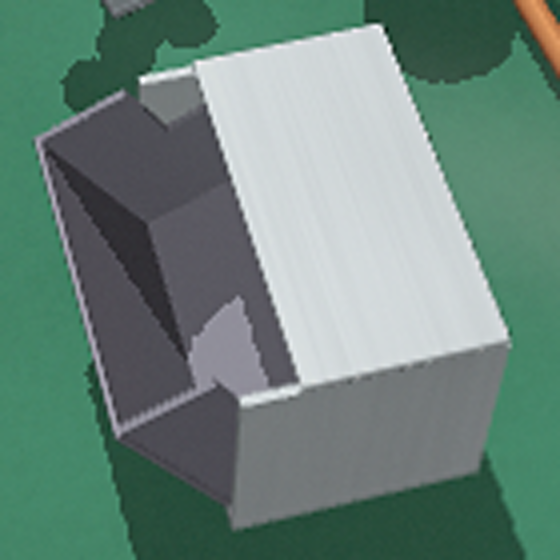

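View pics/c_t1.png

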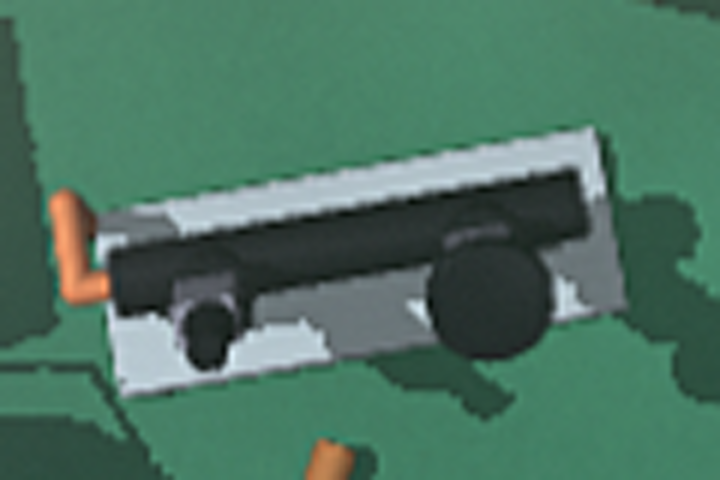

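View pics/c_t2.png

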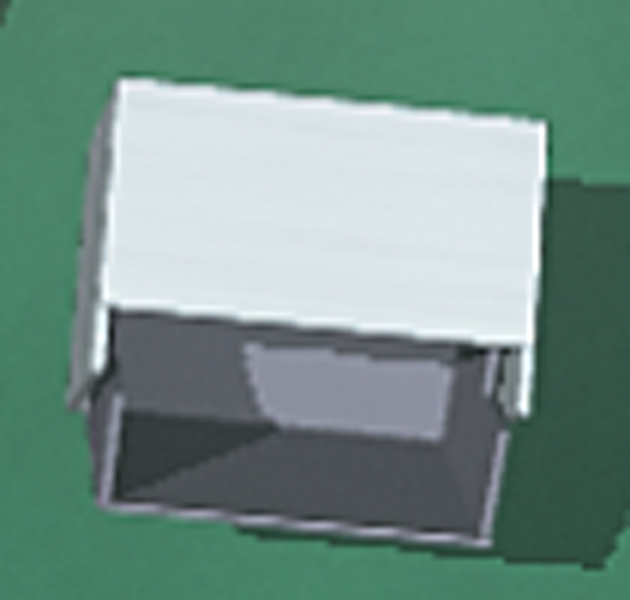

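```bash
cat > fit.py <<'E'
from h import *
import pickle
D=pickle.load(open("d0.pkl","rb"));S,T=D["side"],D["top"]
for d in (S,T): print("cam",ray(d,(320,240)))
s1=lambda x,y:(250+x/5,140+y/5); t1=lambda x,y:(205+x/6,190+y/6)
s2=lambda x,y:(280+x/4,250+y/4); t2=lambda x,y:(345+x/6,185+y/6)
print("plate", [atz(T,t1(*p),0.005).round(4) for p in[(595,128),(625,308),(122,395)]],[atz(S,s1(*p),0.005).round(4) for p in[(66,245),(290,570),(452,495)]])
def heads(p):
    x,y,yaw=p; Rm=R.from_euler("z",yaw); L=np.array([x,y,.118]); Rr=L+Rm.apply([0,-.15,0])
    Rh=Rm*R.from_euler("y",-.5)
    f=lambda O,h,q:O+Rh.apply(np.array(q)+[0,0,h])
    return dict(sb=f(L,.041,[0,-.022,-.008]),rb=f(Rr,.0415,[0,-.022,-.008]),st=f(L,.041,[0,0,.041]),rt=f(Rr,.0415,[0,0,.0415]),sc=f(L,.041,[0,0,0]),rc=f(Rr,.0415,[0,0,0])),Rh,L
obs=[(S,"sb",s1(133,178)),(S,"rb",s1(263,339)),(S,"st",s1(80,115)),(S,"rt",s1(205,287)),(T,"rt",t1(490,297)),(T,"st",t1(207,345))]
def res(p):
    h=heads(p)[0]; return np.concatenate([proj(d,h[k])[0]-uv for d,k,uv in obs])
r=least_squares(res,[.7,.25,0],loss="soft_l1")
print(r.x, res(r.x).reshape(-1,2).round(2)); 
h,Rh,L=heads(r.x)
for k in h: print(k,h[k].round(4))
# bin
C={}
C["farL_rim"]=(s2(40,143),t2(103,505)); C["R_rim"]=(s2(120,437),t2(490,543))
C["roofRL"]=(s2(382,25),t2(120,80)); C["roofRR"]=(s2(508,343),t2(546,123)); C["roofFL"]=(s2(196,62),t2(108,308)); C["roofFR"]=(s2(301,388),t2(530,347))
for k,(a,b) in C.items():
    X,e=tri([(S,a),(T,b)]); print(k,X.round(4),np.round(e,4),"T@.166",atz(T,b,.166).round(4),"S@.166",atz(S,a,.166).round(4))
E
python3 fit.py
```

```text
cam (array([ 0.25042703, -0.97419381,  1.29483242]), array([ 0.2241203 ,  0.58857811, -0.77675344]))
cam (array([ 0.29404958, -0.03748514,  1.7540508 ]), array([ 0.15971079, -0.01856685, -0.98698923]))
plate [array([ 0.6798, -0.0144,  0.005 ]), array([ 0.5723, -0.0324,  0.005 ]), array([0.5204, 0.2605, 0.005 ])] [array([0.5242, 0.2634, 0.005 ]), array([ 0.5716, -0.0341,  0.005 ]), array([ 0.6809, -0.0139,  0.005 ])]
[0.56036604 0.19092411 0.18230622] [[ 0.71 -0.26]
 [-0.02  0.19]
 [-0.25 -0.11]
 [-0.26 -2.05]
 [ 0.45 -0.01]
 [ 0.43  0.38]]
sb [0.5488 0.1664 0.147 ]
rb [0.5758 0.0189 0.1474]
st [0.5217 0.1838 0.19  ]
rt [0.5484 0.0362 0.1908]
sc [0.541  0.1874 0.154 ]
rc [0.568  0.0398 0.1544]
farL_rim [ 0.4629 -0.2045  0.1299] [0.0014 0.0014] T@.166 [ 0.4578 -0.2007  0.166 ] S@.166 [ 0.4577 -0.2284  0.166 ]
R_rim [ 0.4416 -0.414   0.1331] [0.0013 0.0013] T@.166 [ 0.4373 -0.4062  0.166 ] S@.166 [ 0.4374 -0.4299  0.166 ]
roofRL [ 0.6902 -0.214   0.1622] [0.0012 0.0012] T@.166 [ 0.688  -0.2134  0.166 ] S@.166 [ 0.69   -0.2166  0.166 ]
roofRR [ 0.6671 -0.4469  0.1598] [0.0002 0.0002] T@.166 [ 0.6654 -0.4453  0.166 ] S@.166 [ 0.665  -0.4498  0.166 ]
roofFL [ 0.5654 -0.205   0.1682] [0.0027 0.0027] T@.166 [ 0.5631 -0.2048  0.166 ] S@.166 [ 0.5688 -0.2036  0.166 ]
roofFR [ 0.544  -0.4331  0.1601] [0.0007 0.0007] T@.166 [ 0.5424 -0.4316  0.166 ] S@.166 [ 0.5432 -0.436   0.166 ]
```

```bash
cat >> h.py <<'E'
def q2R(q): return R.from_quat([q[1],q[2],q[3],q[0]])
def go(P,Rt,st=None):
    st=st or get_state(); Rc=q2R(st["ee_rot"]); t=Rc.inv().apply(np.array(P)-st["position"])*1000
    w=np.degrees((Rc.inv()*Rt).as_rotvec()); print("to",np.round(P,4),"row",t.round(1),w.round(2),"n>=",np.ceil(max(np.linalg.norm(t)/62.5,np.linalg.norm(w)/10.7)))
def toolR(yaw,tilt):
    "tool y along yaw'd y; z points down, leaning: tool -z = (-sin tilt,0,cos tilt)"
    H=R.from_euler("z",yaw)*R.from_euler("y",-tilt)   # head axes
    return H*R.from_matrix(np.c_[[-1,0,0],[0,1,0],[0,0,-1]])
YAW=.18; SC=np.array([.541,.1874,.154]); NH=R.from_euler("z",YAW)*R.from_euler("y",-.5)
E
python3 - <<'E'
from h import *
st=get_state();print(q2R(st["ee_rot"]).as_matrix().round(3))
p=np.array(st["position"])
go([.13,.56,.36],toolR(-.228,0))
go([.3,.3,.40],toolR(0.18,.2))
go(SC+NH.apply([0,0,.13]),toolR(YAW,.5))
E
```

```text
[[-0.974  0.226 -0.   ]
 [ 0.226  0.974 -0.001]
 [ 0.    -0.001 -1.   ]]
to [0.13 0.56 0.36] row [  -0.2    0.  -110.1] [-0.05 -0.01  0.01] n>= 2.0
to [0.3 0.3 0.4] row [-224.5 -214.9 -150. ] [ -2.38 -11.32 -23.28] n>= 6.0
to [0.4797 0.1762 0.2681] row [-427.5 -294.8  -18. ] [ -5.89 -28.26 -22.86] n>= 9.0
```

```bash
python3 -m jog '[0,0,-110,0,0,0, 0,0,-110,0,0,0, -225,-215,-150,-2,-11,-23, -225,-215,-150,-2,-11,-23, -225,-215,-150,-2,-11,-23, -225,-215,-150,-2,-11,-23, -225,-215,-150,-2,-11,-23, -225,-215,-150,-2,-11,-23, -225,-215,-150,-2,-11,-23]'
python3 - <<'E'
from h import *
print(get_state()["qpos"])
go(SC+NH.apply([0,0,.13]),toolR(YAW,.5))
E
```

```text
clock: 1.38
position: [0.3004, 0.2999, 0.4002]
ee_rot: [0.096, -0.086, 0.992, 0.007]
contact_force: [-0.8, 0.7, -0.6]
width: 0.0857
[ 0.70205029 -0.09301237  1.57889438 -0.100022    1.49017403 -1.04248729]
to [0.4797 0.1762 0.2681] row [-126.9 -152.3  160. ] [ -0.3  -17.57  -0.31] n>= 5.0
```

```bash
python3 -m jog '[-127,-152,160,0,-17.5,0, -127,-152,160,0,-17.5,0, -127,-152,160,0,-17.5,0, -127,-152,160,0,-17.5,0, -127,-152,160,0,-17.5,0, -127,-152,160,0,-17.5,0]'
python3 - <<'E'
from h import *
import pickle
print(get_state()["qpos"])
W=get_image("wrist");S=get_image("side");T=get_image("top");pickle.dump((W,S,T,get_state()),open("d1.pkl","wb"))
cv2.imwrite("pics/w1.png",cv2.cvtColor(W["frame"],cv2.COLOR_RGB2BGR))
crop(S,"s1b",220,100,360,260,5)
for n,P in dict(sc=SC,btn=SC+NH.apply([0,-.022,-.008]),tip=SC+NH.apply([0,0,.041]),flat=SC+NH.apply([0,.02,-.008])).items(): print(n,proj(W,P).round(1))
go(SC+NH.apply([0,0,.13]),toolR(YAW,.5))
E
```

```text
clock: 2.12
position: [0.4797, 0.178, 0.2677]
ee_rot: [0.245, -0.086, 0.965, 0.02]
contact_force: [0.9, 0.2, -0.6]
width: 0.0852
[ 0.24305922 -0.05468528  1.9572131  -0.0515067   0.74358346 -1.4754937 ]
sc [[317.5 236.9]]
btn [[288.8 233.6]]
tip [[316.9 256.8]]
flat [[343.9 233.6]]
to [0.4797 0.1762 0.2681] row [ 0.8 -2.3  1. ] [-0.24  0.03 -0.02] n>= 1.0
```

View pics/w1.png

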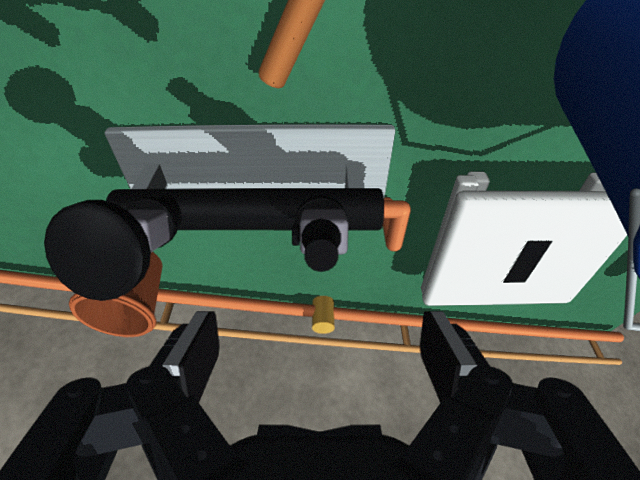

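View pics/s1b.png

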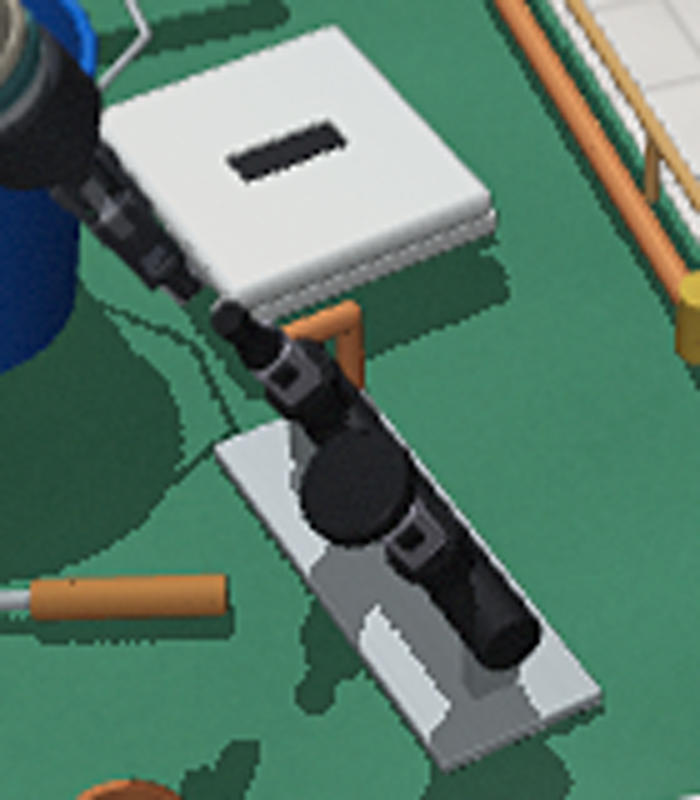

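Wrist view: nozzle at ~(321,240) with tip ~(322,258), button left, rose at (97,248). Enlarge for the lateral centre.

```bash
python3 - <<'E'
from h import *
import pickle
W,S,T,st=pickle.load(open("d1.pkl","rb"))
crop(W,"w1c",270,170,410,290,5)
E
```

```text
(no output)
```

View pics/w1c.png

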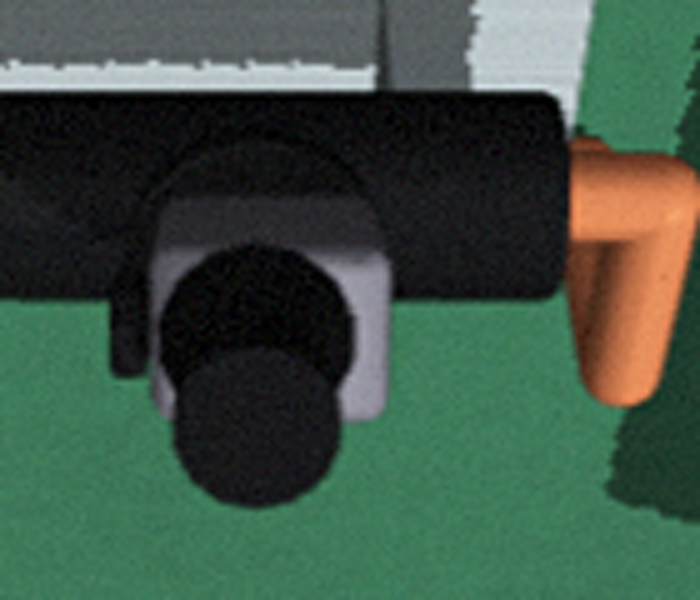

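```bash
cat > fit2.py <<'E'
from h import *
import pickle
D=pickle.load(open("d0.pkl","rb"));S,T=D["side"],D["top"]
W,S1,T1,st=pickle.load(open("d1.pkl","rb"))
s1=lambda x,y:(250+x/5,140+y/5); t1=lambda x,y:(205+x/6,190+y/6); w1=lambda x,y:(270+x/5,170+y/5)
def model(p):
    x,y,z,yaw=p; H=R.from_euler("z",yaw)*R.from_euler("y",-.5); c=np.array([x,y,z]);rr=c+R.from_euler("z",yaw).apply([0,-.15,0])
    f=lambda q:c+H.apply(q)
    return dict(sb=f([0,-.022,-.008]),st=f([0,0,.041]),cr=f([0,.02,.001]),cl=f([0,-.016,.001]),bo=f([-.007,-.022,-.001]),rb=rr+H.apply([0,-.022,-.0075]),rt=rr+H.apply([0,0,.042]))
obs=[(S,"sb",s1(133,178),1,1),(S,"rb",s1(263,339),1,1),(S,"st",s1(80,115),1,1),(T,"rt",t1(490,297),1,1),(T,"st",t1(207,345),1,1),
 (W,"st",w1(257,428),1,1),(W,"cr",w1(392,340),1,0),(W,"cl",w1(150,340),1,0),(W,"sb",w1(112,350),1,0)]
def res(p,o=obs):
    h=model(p); return np.concatenate([(proj(d,h[k])[0]-uv)*[a,b] for d,k,uv,a,b in o])
for nm,o in (("all",obs),("wrist",obs[5:]),("ext",obs[:5])):
    x0=np.array([.541,.1874,.154,.18])
    if nm=="wrist":
        g=lambda q:res(np.r_[q[:2],.154,.18],o); r=least_squares(g,x0[:2]); print(nm,r.x.round(4),g(r.x).reshape(-1,2).round(1).tolist())
    else:
        g=lambda q:res(np.r_[q[:2],.154,q[2]],o);r=least_squares(g,x0[[0,1,3]],loss="soft_l1"); print(nm,r.x.round(4),g(r.x).reshape(-1,2).round(1).tolist())
E
python3 fit2.py
```

```text
all [0.5396 0.19   0.1908] [[0.0, -0.8], [-0.4, -0.6], [-1.0, -0.6], [-0.4, 0.0], [-0.4, 0.8], [-0.4, 0.3], [0.1, -0.0], [-0.4, -0.0], [0.1, -0.0]]
wrist [0.5394 0.19  ] [[0.0, 0.0], [0.2, -0.0], [-0.3, -0.0], [0.1, -0.0]]
ext [0.541  0.1881 0.1827] [[0.6, -0.4], [-0.1, -0.0], [-0.3, -0.3], [0.2, -0.0], [0.2, 0.4]]
```

```bash
python3 - <<'E'
from h import *
st=get_state();M=q2R(st["ee_rot"]).as_matrix();print(M.round(4),"yaw",np.arctan2(-M[0,1],M[1,1]),"tilt",np.arctan2(-M[0,2],1) , np.arccos(-M[2,2]))
for y in(.18,.185):
  NH=R.from_euler("z",y)*R.from_euler("y",-.5);SC=np.array([.5396,.19,.154])
  for z in (.11,.06,.03,-.005): go(SC+NH.apply([0,.0015,z]),toolR(y,.5))
E
```

```text
[[-0.8632 -0.1767  0.473 ]
 [-0.1567  0.9843  0.0817]
 [-0.48   -0.0036 -0.8773]] yaw 0.17767903120888637 tilt -0.44178422074055185 0.500625040062137
to [0.4874 0.182  0.2505] row [ 1.6  2.1 20.5] [-0.24  0.03 -0.02] n>= 1.0
to [0.511  0.1863 0.2067] row [ 1.6  2.3 70.5] [-0.24  0.03 -0.02] n>= 2.0
to [0.5252 0.1889 0.1803] row [  1.6   2.4 100.5] [-0.24  0.03 -0.02] n>= 2.0
to [0.5417 0.1919 0.1496] row [  1.7   2.6 135.5] [-0.24  0.03 -0.02] n>= 3.0
to [0.4875 0.1818 0.2505] row [ 1.6  1.8 20.5] [-0.38  0.03 -0.27] n>= 1.0
to [0.511  0.1862 0.2067] row [ 1.6  2.2 70.5] [-0.38  0.03 -0.27] n>= 2.0
to [0.5252 0.1888 0.1803] row [  1.7   2.4 100.5] [-0.38  0.03 -0.27] n>= 2.0
to [0.5417 0.1919 0.1496] row [  1.7   2.6 135.5] [-0.38  0.03 -0.27] n>= 3.0
```

```bash
python3 -m jog '[1.5,2.6,30,-0.3,0,0, 1.5,2.6,60,-0.3,0,0, 1.5,2.6,75,-0.3,0,0, 1.5,2.6,75,-0.3,0,0]'
python3 - <<'E'
from h import *
W=get_image("wrist");cv2.imwrite("pics/w2.png",cv2.cvtColor(W["frame"],cv2.COLOR_RGB2BGR))
S=get_image("side");crop(S,"s2b",220,110,360,230,5)
SC=np.array([.5396,.19,.154])
for n,q in dict(st=[0,0,.041],cr=[0,.02,.001],cl=[0,-.016,.001]).items(): print(n,proj(W,SC+NH.apply(q)).round(1))
NH=R.from_euler("z",.18)*R.from_euler("y",-.5);go(SC+NH.apply([0,.0015,-.005]),toolR(.18,.5))
E
```

```text
clock: 2.78
position: [0.5133, 0.1857, 0.2015]
ee_rot: [0.246, -0.086, 0.965, 0.022]
contact_force: [0.4, -0.9, -0.2]
width: 0.0852
st [[317.6 320. ]]
cr [[355.  281.1]]
cl [[288.5 281.2]]
to [0.5417 0.1919 0.1496] row [ 0.5  1.3 60.4] [-0.02  0.05 -0.13] n>= 1.0
```

View pics/w2.png

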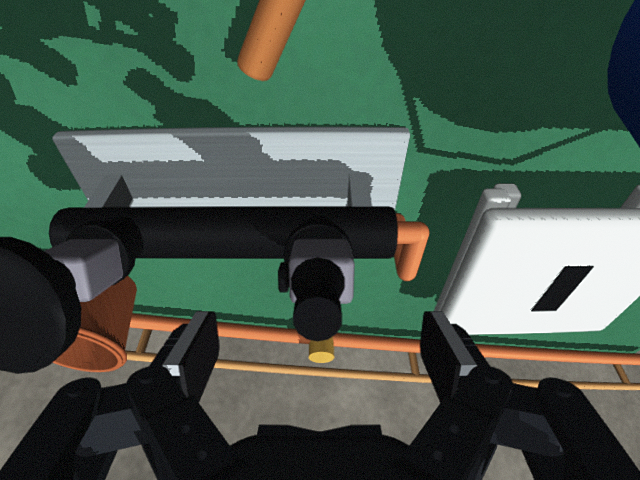

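View pics/s2b.png

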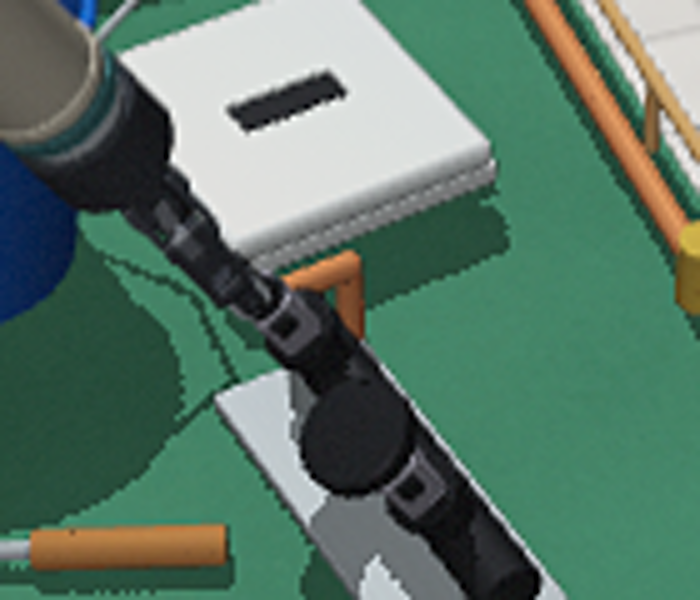

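```bash
python3 -m jog '[0.5,1,25,0,0,0, 0.5,1,45,0,0,0, 0.5,1,60,0,0,0, 0.5,1,60,0,0,0]'
python3 - <<'E'
from h import *
W=get_image("wrist");cv2.imwrite("pics/w3.png",cv2.cvtColor(W["frame"],cv2.COLOR_RGB2BGR))
S=get_image("side");crop(S,"s3b",250,130,350,230,6)
SC=np.array([.5396,.19,.154])
for n,q in dict(st=[0,0,.041],cr=[0,.02,.001],cl=[0,-.016,.001],b=[0,-.022,-.008]).items(): print(n,proj(W,SC+NH.apply(q)).round(1))
go(SC+NH.apply([0,.0015,-.005]),toolR(.18,.5));print(get_state()["contact_force"])
E
```

```text
clock: 3.38
position: [0.5414, 0.1909, 0.1486]
ee_rot: [0.246, -0.086, 0.965, 0.022]
contact_force: [-0.2, -0.7, -0.8]
width: 0.0853
st [[316.2 432.1]]
cr [[369.1 347.9]]
cl [[275.6 348. ]]
b [[263.5 334.8]]
to [0.5417 0.1919 0.1496] row [-0.3  0.8  0.1] [-0.05  0.   -0.17] n>= 1.0
[-0.11722791  0.26095506  0.3598867 ]
```

View pics/w3.png

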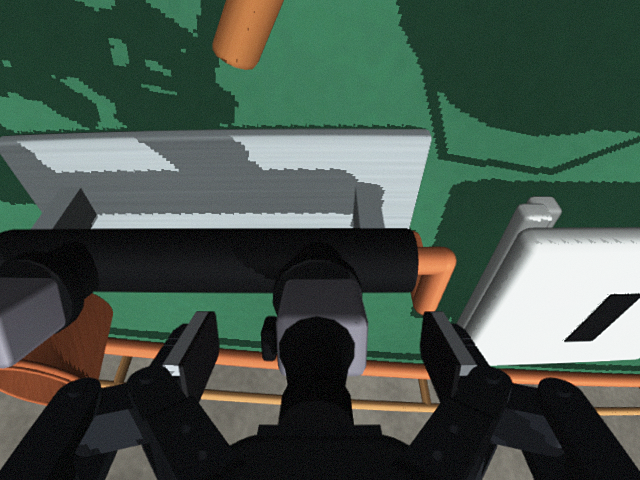

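View pics/s3b.png

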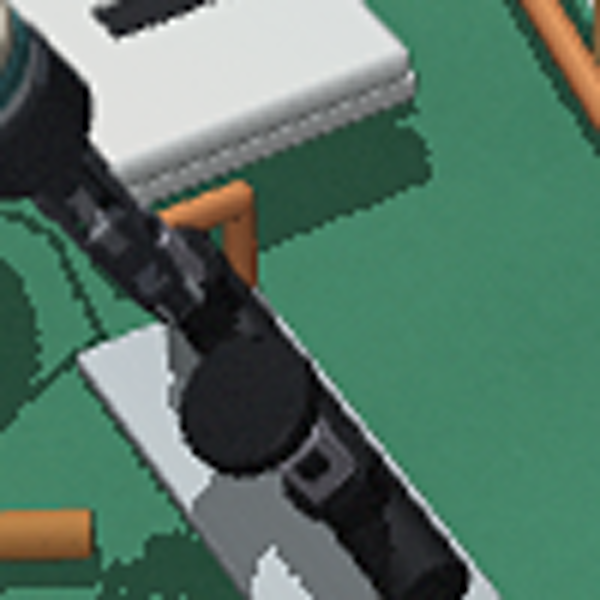

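```bash
python3 -m jog '[0,0,0,0,0,0, 0,0,0,0,0,0, 0,0,0,0,0,0, 0,0,0,0,0,0]' 0.45 50; python3 -m jog '[0,0,0,0,0,0, 0,0,0,0,0,0]' 0.52 50
python3 - <<'E'
from h import *
print(get_state())
W=get_image("wrist");cv2.imwrite("pics/w4.png",cv2.cvtColor(W["frame"],cv2.COLOR_RGB2BGR))
E
```

```text
clock: 3.98
position: [0.5414, 0.191, 0.1491]
ee_rot: [0.246, -0.086, 0.965, 0.022]
contact_force: [0.5, 0.2, -0.0]
width: 0.047
clock: 4.22
position: [0.5414, 0.1904, 0.1491]
ee_rot: [0.246, -0.086, 0.965, 0.022]
contact_force: [-1.2, -4.6, 4.6]
width: 0.0414
{'clock': 4.225, 'qpos': array([ 0.23350773,  0.17344739,  2.05302122, -0.06768684,  0.41736192,
       -1.45945508]), 'qd': array([-4.04980765e-05, -2.63326978e-05,  5.21174706e-04,  5.39631233e-04,
        3.88465956e-04, -1.83577486e-03]), 'effort': array([ 2.67565191e+00, -2.98119861e+01, -2.08733439e+01,  5.92419226e-01,
       -2.93518513e+00, -4.30383836e-03]), 'position': array([0.54142817, 0.19037633, 0.14911451]), 'ee_rot': array([ 0.24611617, -0.08568178,  0.96520329,  0.02163481]), 'contact_force': array([-1.21616897, -4.64362084,  4.58824348]), 'moment': array([-0.75527456,  0.14959657, -0.39807991]), 'width': 0.04136562678999835}
```

View pics/w4.png

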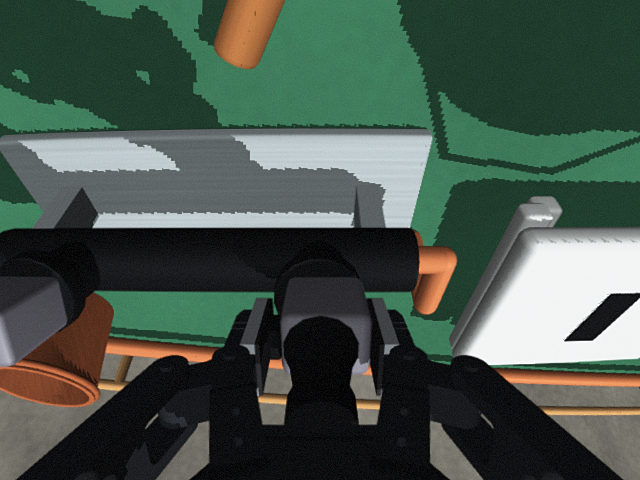

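The left pad has met the button (~(270,340)), the right pad is still about 2 mm off the flat face (~(370,330)), as intended. Closing on.

```bash
python3 -m jog '[0,0,0,0,0,0, 0,0,0,0,0,0]' 0.56 50; python3 -m jog '[0,0,0,0,0,0, 0,0,0,0,0,0, 0,0,0,0,0,0]' 0.75 50
python3 - <<'E'
from h import *
s=get_state();print(s["contact_force"],s["moment"],s["width"]);Rc=q2R(s["ee_rot"]);print("tool F",Rc.inv().apply(s["contact_force"]).round(1),Rc.inv().apply(s["moment"]).round(2))
E
```

```text
clock: 4.53
position: [0.5413, 0.1911, 0.1495]
ee_rot: [0.246, -0.086, 0.965, 0.022]
contact_force: [-3.6, -1.2, 5.8]
width: 0.0381
clock: 4.9
position: [0.5412, 0.1913, 0.15]
ee_rot: [0.247, -0.086, 0.965, 0.022]
contact_force: [-5.9, -1.6, 9.5]
width: 0.035
[-5.85985841 -1.55705519  9.49698687] [-0.26893396  0.46696895 -0.08756456] 0.035001536125818924
tool F [  0.7  -0.5 -11.2] [ 0.2   0.51 -0.01]
```

```bash
python3 -m jog '[0,0,-1.5,0,0,0, 0,0,-3,0,0,0, 0,0,-4,0,0,0]' 0.9 60
python3 - <<'E'
from h import *
s=get_state();print(s["width"]);Rc=q2R(s["ee_rot"]);print("tool F",Rc.inv().apply(s["contact_force"]).round(1),Rc.inv().apply(s["moment"]).round(2))
E
```

```text
clock: 5.28
position: [0.5396, 0.1907, 0.1522]
ee_rot: [0.246, -0.086, 0.965, 0.022]
contact_force: [0.1, 0.2, -0.4]
width: 0.035
0.034986086613438536
tool F [0.1 0.2 0.4] [-0.02  0.13 -0.06]
```

```bash
python3 -m jog '[0,0,-2,0,0,0, 0,0,-4,0,0,0]'
python3 - <<'E'
from h import *
s=get_state();print(s["width"]);Rc=q2R(s["ee_rot"]);print("tool F",Rc.inv().apply(s["contact_force"]).round(1),Rc.inv().apply(s["moment"]).round(2))
E
```

```text
clock: 5.52
position: [0.5376, 0.1902, 0.1559]
ee_rot: [0.246, -0.086, 0.965, 0.022]
contact_force: [0.5, -0.5, -0.8]
width: 0.0351
0.035092519978882256
tool F [-0.  -0.6  0.9] [0.03 0.13 0.04]
```

```bash
python3 -m jog '[0,0,-5,0,0,0, 0,0,-10,0,0,0, 0,0,-15,0,0,0]'
python3 - <<'E'
from h import *
s=get_state();print(s["width"]);Rc=q2R(s["ee_rot"]);print("tool F",Rc.inv().apply(s["contact_force"]).round(1),Rc.inv().apply(s["moment"]).round(2))
W=get_image("wrist");cv2.imwrite("pics/w5.png",cv2.cvtColor(W["frame"],cv2.COLOR_RGB2BGR))
S=get_image("side");crop(S,"s5b",250,130,350,230,6)
E
```

```text
clock: 5.9
position: [0.5302, 0.189, 0.1694]
ee_rot: [0.246, -0.086, 0.965, 0.022]
contact_force: [-0.0, 0.4, -1.0]
width: 0.035
0.034978754061084714
tool F [0.5 0.4 0.9] [-0.03  0.16 -0.06]
```

View pics/w5.png

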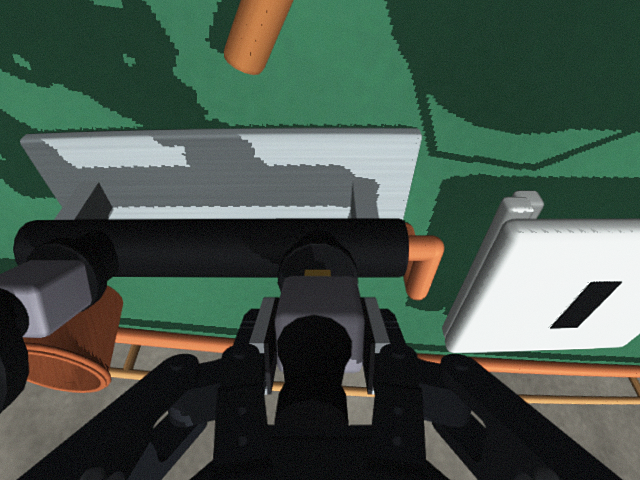

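View pics/s5b.png

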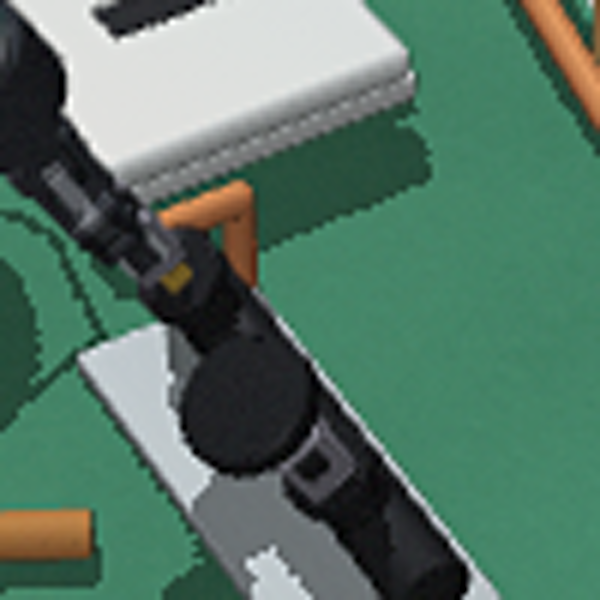

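```bash
cat >> h.py <<'E'
BY=-.098; HG=np.array([.5195,-.315,.008])
def binP(xb,yb,zb,th=.5): return HG+(R.from_euler("z",BY)*R.from_euler("y",-th)).apply([xb,yb,zb])
E
python3 - <<'E'
from h import *
W=get_image("wrist");s=get_state();o,v=ray(W,(320,240));Rc=q2R(s["ee_rot"]);print("cam in tool",Rc.inv().apply(o-s["position"]),Rc.inv().apply(v))
print(binP(0,0,.146))
go([.50,.17,.30],toolR(.18,.5))
go(binP(.05,0,.25),toolR(BY,.5))
go(binP(.05,0,.10),toolR(BY,.5))
E
python3 -m jog '[0,0,-15,0,0,0, 0,0,-30,0,0,0, 0,0,-60,0,0,0, 0,0,-110,0,0,0, 0,0,-110,0,0,0]'
python3 - <<'E'
from h import *
go(binP(.05,0,.25),toolR(BY,.5)); s=get_state();print(s["width"],s["qpos"],s["contact_force"])
E
```

```text
cam in tool [ 0.08211891  0.0002529  -0.12384935] [-0.31847725  0.00172586  0.94792893]
[ 0.44983972 -0.30815135  0.13612705]
to [0.5  0.17 0.3 ] row [ -33.5  -13.3 -130.6] [-0.05 -0.04 -0.16] n>= 3.0
to [ 0.4439 -0.3076  0.2514] row [ 112.  -473.5 -154.8] [ 7.58 -0.04 13.82] n>= 9.0
to [ 0.5155 -0.3146  0.1197] row [ 114.3 -493.1   -6.1] [ 7.58 -0.04 13.82] n>= 9.0
clock: 6.68
position: [0.479, 0.1801, 0.2708]
ee_rot: [0.25, -0.086, 0.964, 0.023]
contact_force: [0.9, 0.2, -2.0]
width: 0.0349
to [ 0.4439 -0.3076  0.2514] row [ 114.6 -473.8  -42.2] [ 7.68  0.44 13.79] n>= 8.0
0.03487129515292168 [ 0.24522168 -0.06129193  1.95966086 -0.04743828  0.7367341  -1.47586162] [ 0.8712066   0.24643185 -2.00267235]
```

```bash
python3 -m jog '[40,-60,-70,1,0,2, 60,-120,-80,2,0,4, 80,-180,-80,3,0,6, 95,-240,-80,4,0,8, 115,-300,-80,5,0,9, 115,-360,-80,6,0,11, 115,-420,-80,7,0,12, 115,-474,-60,7.7,0.4,13.8, 115,-474,-42,7.7,0.4,13.8, 115,-474,-42,7.7,0.4,13.8]'
python3 - <<'E'
from h import *
go(binP(.05,0,.25),toolR(BY,.5));go(binP(.05,0,.10),toolR(BY,.5)); s=get_state();print(s["width"],s["qpos"])
W=get_image("wrist");cv2.imwrite("pics/w6.png",cv2.cvtColor(W["frame"],cv2.COLOR_RGB2BGR))
S=get_image("side");crop(S,"s6",200,130,440,400,2.9)
for n,P in dict(rimL=binP(0,.108,.146),rimR=binP(0,-.108,.146)).items(): print(n,proj(W,P).round(0),proj(S,P).round(0))
E
```

```text
clock: 7.92
position: [0.4425, -0.3089, 0.2444]
ee_rot: [0.242, 0.049, 0.969, -0.012]
contact_force: [0.4, 0.9, -0.9]
width: 0.0352
to [ 0.4439 -0.3076  0.2514] row [-4.4  1.4 -5.5] [-0.01 -0.65 -0.12] n>= 1.0
to [ 0.5155 -0.3146  0.1197] row [ -6.1   1.5 144.5] [-0.01 -0.65 -0.12] n>= 3.0
0.03523040491163207 [-0.97785392  0.05330965  1.907842    0.47531283  0.91127003 -2.69237394]
rimL [[492. 184.]] [[288. 284.]]
rimR [[150. 185.]] [[309. 360.]]
```

View pics/w6.png

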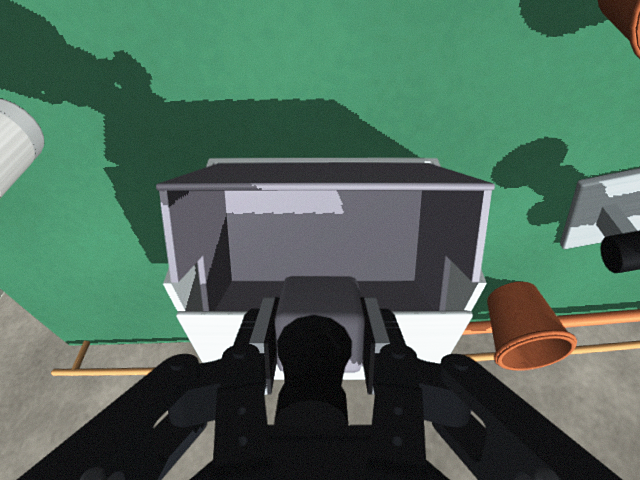

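View pics/s6.png

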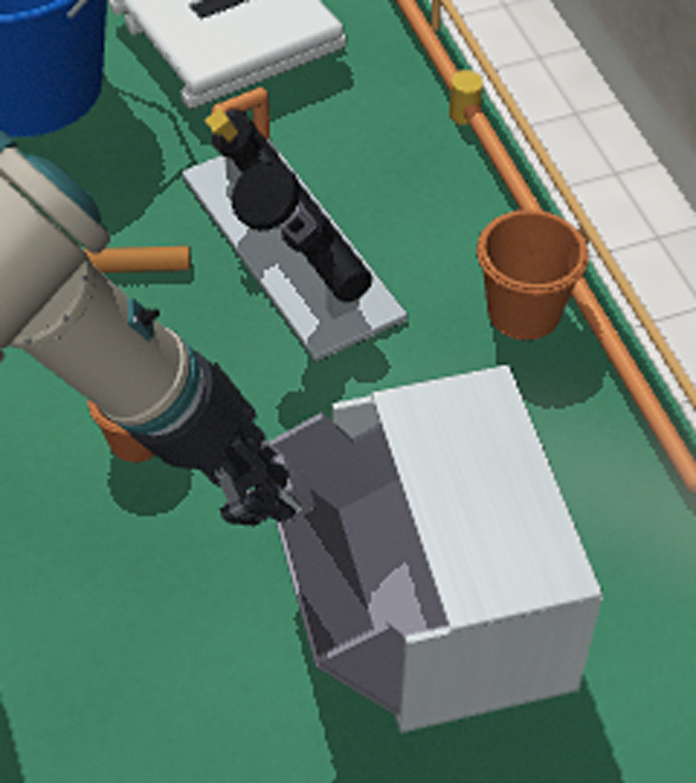

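```bash
python3 - <<'E'
from h import *
go(binP(.053,0,.20),toolR(BY-.15,.45));go(binP(.053,0,.10),toolR(BY-.15,.45))
E
```

```text
to [ 0.4704 -0.3102  0.2089] row [-7.1 -0.2 46.3] [3.84 2.34 7.68] n>= 1.0
to [ 0.5181 -0.3149  0.1212] row [-8.000e+00 -1.000e-01  1.463e+02] [3.84 2.34 7.68] n>= 3.0
```

```bash
python3 -m jog '[-7,0,20,3.8,2.3,7.7, -7,0,46,3.8,2.3,7.7, -7.5,0,70,3.8,2.3,7.7, -7.5,0,90,3.8,2.3,7.7, -7.5,0,90,3.8,2.3,7.7]'
python3 - <<'E'
from h import *
go(binP(.053,0,.10),toolR(BY-.15,.45)); s=get_state();print(s["width"],s["qpos"])
W=get_image("wrist");cv2.imwrite("pics/w7.png",cv2.cvtColor(W["frame"],cv2.COLOR_RGB2BGR))
S=get_image("side");crop(S,"s7",250,220,420,390,4)
E
```

```text
clock: 8.65
position: [0.4915, -0.3113, 0.171]
ee_rot: [0.222, 0.12, 0.967, -0.027]
contact_force: [-0.7, -0.3, -1.5]
width: 0.0353
to [ 0.5181 -0.3149  0.1212] row [-2.3  3.1 56.5] [0.05 0.06 0.05] n>= 1.0
0.0353101326889079 [-0.82974045  0.17712783  1.95304039  0.39902995  0.6667825  -2.42627124]
```

View pics/w7.png

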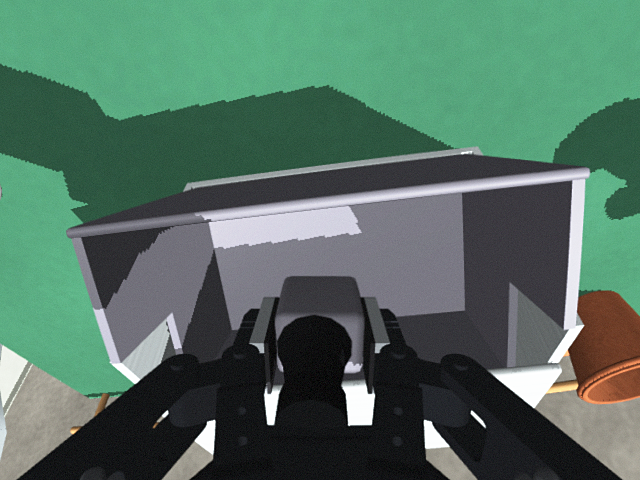

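View pics/s7.png

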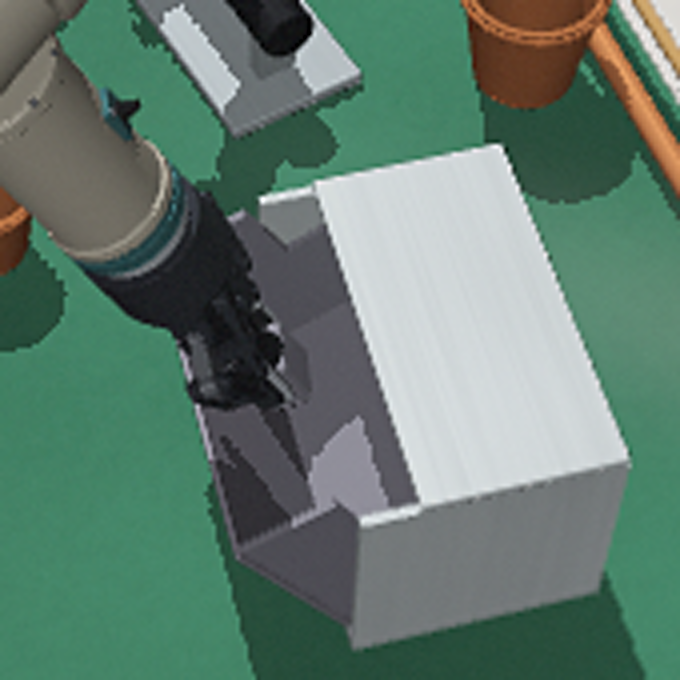

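```bash
python3 -m jog '[-1,1,15,0,0,0, -2,2,30,0,0,0, -2,3,45,0,0,0, -2,3,50,0,0,0, -2,3,50,0,0,0]'
python3 - <<'E'
from h import *
s=get_state();print(s["width"],s["qpos"]); b=R.from_euler("z",BY)*R.from_euler("y",-.5);print("tcp in bin frame",b.inv().apply(s["position"]-HG))
W=get_image("wrist");cv2.imwrite("pics/w8.png",cv2.cvtColor(W["frame"],cv2.COLOR_RGB2BGR))
S=get_image("side");crop(S,"s8",250,220,420,390,4)
E
```

```text
clock: 9.38
position: [0.5156, -0.3161, 0.1265]
ee_rot: [0.222, 0.121, 0.967, -0.028]
contact_force: [-0.3, 0.1, -0.7]
width: 0.0349
0.03489072983914716 [-0.79716946  0.2630637   1.97307446  0.44393994  0.55794234 -2.457296  ]
tcp in bin frame [ 0.05344295 -0.00145744  0.10579454]
```

View pics/w8.png

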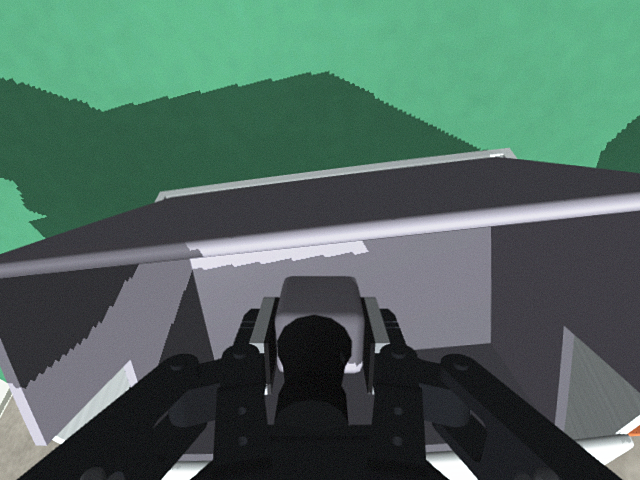

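View pics/s8.png

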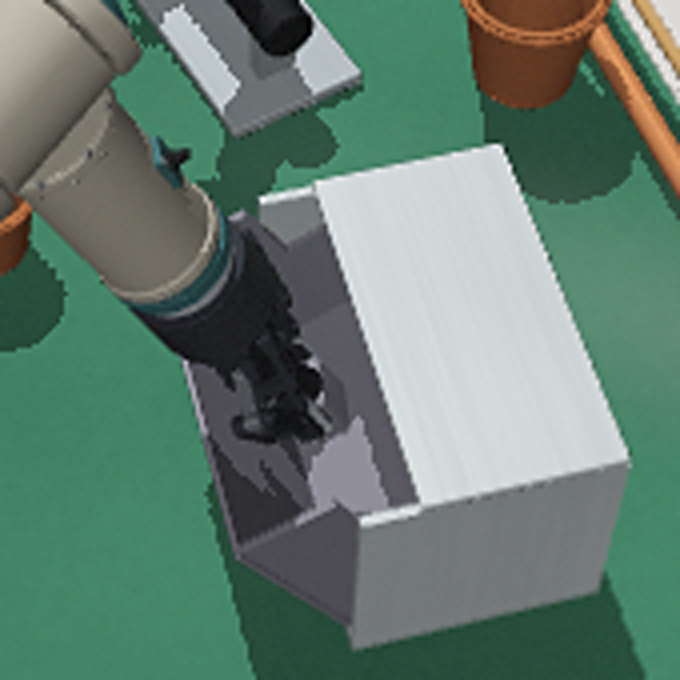

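```bash
python3 -m jog '[0,0,8,0,0,0, 0,0,8,0,0,0]' && python3 -m jog '[0,0,0,0,0,0, 0,0,0,0,0,0, 0,0,0,0,0,0, 0,0,0,0,0,0]' 0 && python3 -m jog '[0,0,-30,0,0,0, 0,0,-70,0,0,0, 0,0,-110,0,0,0, 0,0,-160,0,0,0, 0,0,-160,0,0,0]'
python3 - <<'E'
from h import *
s=get_state();print(s["width"],s["qpos"])
W=get_image("wrist");cv2.imwrite("pics/w9.png",cv2.cvtColor(W["frame"],cv2.COLOR_RGB2BGR))
S=get_image("side");crop(S,"s9",250,220,420,390,4)
T=get_image("top");crop(T,"t9",345,185,450,285,6)
E
```

```text
clock: 9.72
position: [0.5189, -0.317, 0.1197]
ee_rot: [0.222, 0.121, 0.967, -0.028]
contact_force: [0.1, 0.6, -1.0]
width: 0.0351
clock: 10.22
position: [0.519, -0.3172, 0.1204]
ee_rot: [0.223, 0.121, 0.967, -0.028]
contact_force: [-0.5, -0.1, -0.0]
width: 0.0853
clock: 10.85
position: [0.4516, -0.3011, 0.2687]
ee_rot: [0.226, 0.121, 0.966, -0.031]
contact_force: [0.8, -1.0, 0.7]
width: 0.0853
0.08531872323233905 [-0.88511035  0.02050192  1.86570241  0.33666996  0.90114026 -2.37061537]
```

View pics/w9.png

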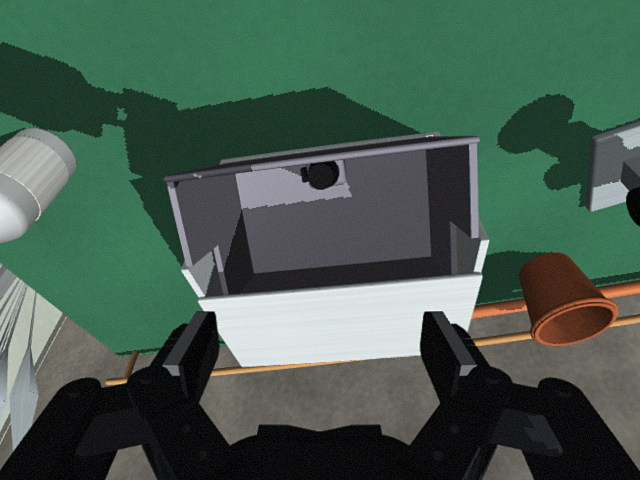

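View pics/s9.png

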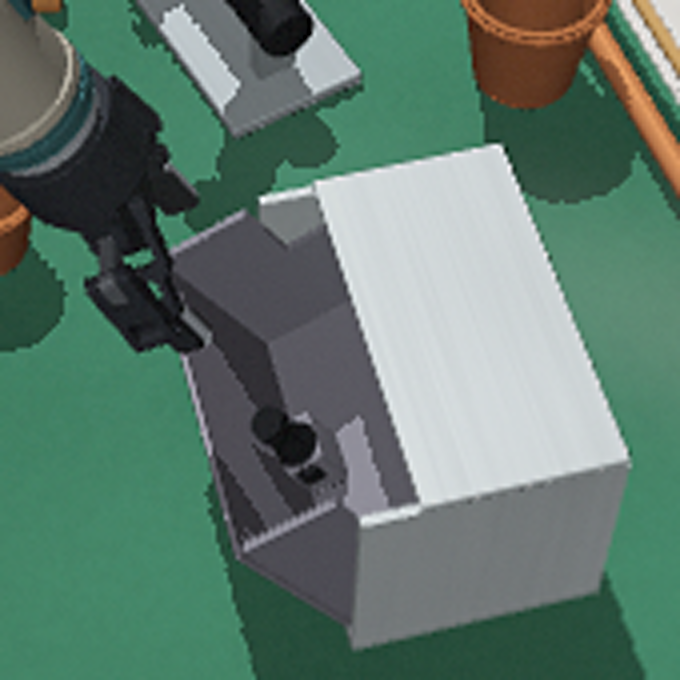

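Nozzle stands in the bin's front corner against the panel (wrist (321,175)), and the bin is still open. Next: close the fingers, get in front of the panel, and push along the arc.

```bash
cat >> h.py <<'E'
def pushR(th): return R.from_euler("z",BY)*R.from_euler("y",-th)*R.from_matrix(np.c_[[-1,0,0],[0,1,0],[0,0,-1]])*R.from_euler("z",.15)
E
python3 - <<'E'
from h import *
s=get_state()
print(pushR(.5).as_matrix().round(3),q2R(s["ee_rot"]).as_matrix().round(3))
print((R.from_euler("z",BY)*R.from_euler("y",-.5)).inv().apply(s["position"]-HG))
go(binP(-.07,0,.26),pushR(.48));go(binP(-.07,0,.134),pushR(.48));go(binP(-.03,0,.134),pushR(.48))
E
```

```text
[[-0.849  0.227  0.477]
 [ 0.234  0.971 -0.047]
 [-0.474  0.072 -0.878]] [[-0.872  0.246  0.423]
 [ 0.221  0.969 -0.108]
 [-0.436 -0.    -0.9  ]]
[0.0610881  0.00885051 0.25754396]
to [ 0.3343 -0.2968  0.2026] row [128.7 -26.2   5. ] [-4.   -1.33  0.89] n>= 3.0
to [ 0.3944 -0.3027  0.092 ] row [123.2 -17.1 130.6] [-4.   -1.33  0.89] n>= 3.0
to [ 0.4294 -0.3061  0.1112] row [ 83.6 -11.8 128.5] [-4.   -1.33  0.89] n>= 3.0
```

```bash
python3 -m jog '[50,-10,0,-2,0,0, 100,-20,0,-4,-1,1, 128,-26,5,-4,-1.3,1, 126,-22,60,-4,-1.3,1, 125,-20,90,-4,-1.3,1, 125,-20,90,-4,-1.3,1]' 1 40
python3 - <<'E'
from h import *
s=get_state();print(s["width"],s["qpos"]);print((R.from_euler("z",BY)*R.from_euler("y",-.5)).inv().apply(s["position"]-HG))
go(binP(-.07,0,.134),pushR(.48));go(binP(-.03,0,.134),pushR(.48))
S=get_image("side");crop(S,"s10",200,200,420,390,3.5)
W=get_image("wrist");cv2.imwrite("pics/w10.png",cv2.cvtColor(W["frame"],cv2.COLOR_RGB2BGR))
E
```

```text
clock: 11.75
position: [0.3934, -0.2909, 0.1422]
ee_rot: [0.216, 0.131, 0.968, 0.002]
contact_force: [-0.2, -0.5, 0.1]
width: -0.0002
-0.00020556610117177177 [-1.02034678  0.10877181  2.12713193  0.53897261  0.69599931 -2.70413269]
[-0.04790081  0.01161187  0.17903285]
to [ 0.3944 -0.3027  0.092 ] row [ 17.  -14.1  46.5] [-1.07 -2.41 -1.03] n>= 1.0
to [ 0.4294 -0.3061  0.1112] row [-22.3  -7.5  43.9] [-1.07 -2.41 -1.03] n>= 1.0
```

View pics/s10.png

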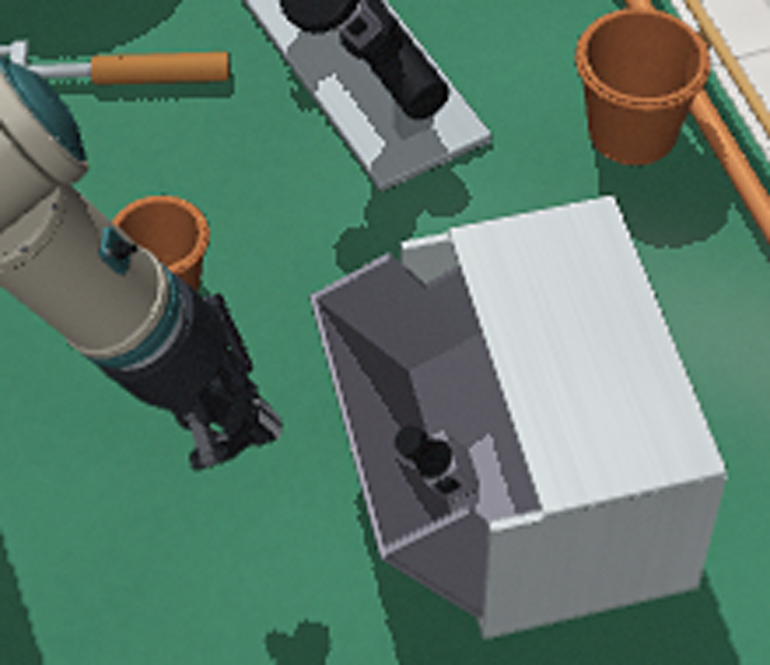

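View pics/w10.png

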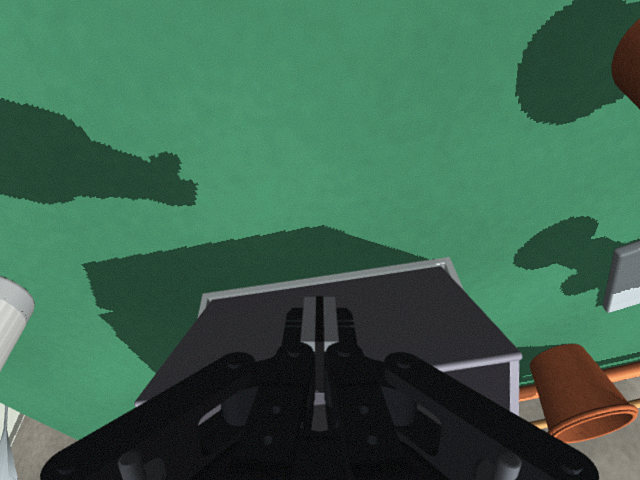

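```bash
cat >> h.py <<'E'
def pushR(th,roll=.3): return R.from_euler("z",BY)*R.from_euler("y",-th)*R.from_matrix(np.c_[[-1,0,0],[0,1,0],[0,0,-1]])*R.from_euler("z",roll)
E
python3 - <<'E'
from h import *
go(binP(-.055,0,.165),pushR(.3));go(binP(-.05,0,.145),pushR(.3))
E
```

```text
to [ 0.3927 -0.3025  0.1264] row [  5.5 -11.1  16.6] [0.97 7.93 7.48] n>= 2.0
to [ 0.4066 -0.3039  0.1113] row [-0.5 -9.7 36.2] [0.97 7.93 7.48] n>= 2.0
```

```bash
python3 -m jog '[2,-3,0,0.5,4,4, 4,-8,5,1,8,7.5, 5,-11,16,1,8,7.5, 0,-10,36,1,8,7.5, 0,-10,36,1,8,7.5]'
python3 - <<'E'
from h import *
s=get_state();print(s["width"],s["qpos"]);print((R.from_euler("z",BY)*R.from_euler("y",-.5)).inv().apply(s["position"]-HG))
go(binP(-.05,0,.145),pushR(.3));go(binP(-.03,0,.14),pushR(.3))
S=get_image("side");crop(S,"s11",200,200,420,390,3.5)
W=get_image("wrist");cv2.imwrite("pics/w11.png",cv2.cvtColor(W["frame"],cv2.COLOR_RGB2BGR))
E
```

```text
clock: 12.48
position: [0.4051, -0.3036, 0.1104]
ee_rot: [0.148, 0.196, 0.969, 0.016]
contact_force: [-0.0, 0.0, 0.1]
width: -0.0002
-0.00017551413651894314 [-0.93353643  0.20570995  2.04805877  0.34024961  0.71412347 -2.343604  ]
[-5.18279366e-02  1.24522937e-04  1.44971064e-01]
to [ 0.4066 -0.3039  0.1113] row [-1.7  0.4 -0.4] [ 0.02 -0.11 -0.1 ] n>= 1.0
to [ 0.4265 -0.3059  0.1165] row [-21.4   6.5   0.5] [ 0.02 -0.11 -0.1 ] n>= 1.0
```

View pics/s11.png

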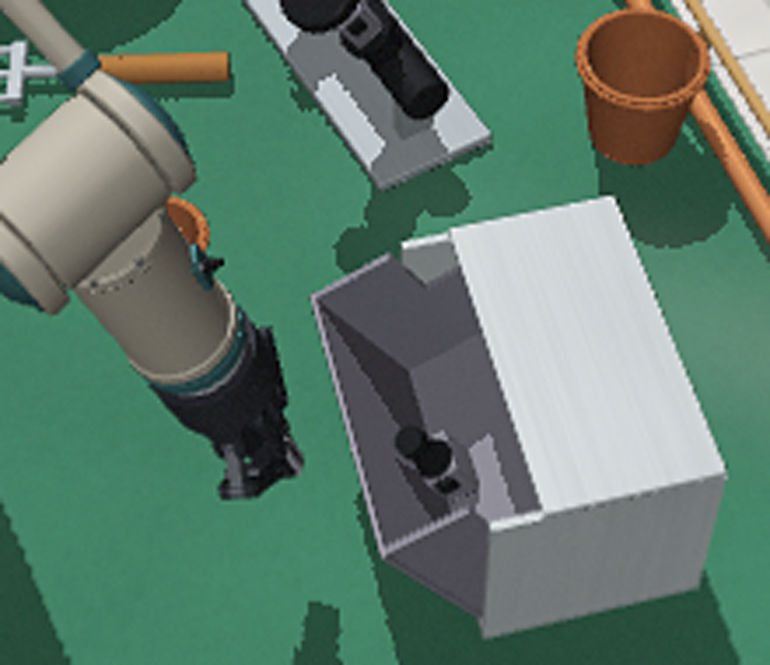

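View pics/w11.png

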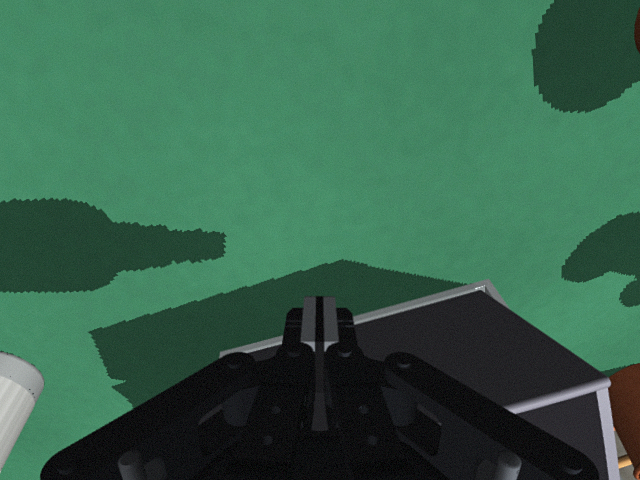

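```bash
python3 - <<'E'
from h import *
st=get_state()
for xb,th in [(-.03,.5),(-.014,.5),(-.014,.46),(-.014,.42),(-.014,.38),(-.014,.34),(-.014,.3)]:
    print(xb,th,end=" ");go(binP(xb,0,.142,th),pushR(min(.3,th)),st)
E
```

```text
-0.03 0.5 to [ 0.4255 -0.3058  0.1182] row [-20.6   6.8  -0.5] [-0.04 -0.04 -0.12] n>= 1.0
-0.014 0.5 to [ 0.4395 -0.3071  0.1259] row [-35.6  11.4  -3.7] [-0.04 -0.04 -0.12] n>= 1.0
-0.014 0.46 to [ 0.4443 -0.3076  0.129 ] row [-40.9  13.1  -5.3] [-0.04 -0.04 -0.12] n>= 1.0
-0.014 0.42 to [ 0.4492 -0.3081  0.1319] row [-46.1  14.7  -6.6] [-0.04 -0.04 -0.12] n>= 1.0
-0.014 0.38 to [ 0.4541 -0.3086  0.1347] row [-51.5  16.4  -7.8] [-0.04 -0.04 -0.12] n>= 1.0
-0.014 0.34 to [ 0.4592 -0.3091  0.1372] row [-56.9  18.   -8.7] [-0.04 -0.04 -0.12] n>= 1.0
-0.014 0.3 to [ 0.4644 -0.3096  0.1395] row [-62.3  19.7  -9.4] [-0.04 -0.04 -0.12] n>= 2.0
```

```bash
python3 -m jog '[-20.5,7,-0.5,0,0,0, -35.5,11.5,-3.5,0,0,0, -41,13,-5.5,0,0,0, -46,14.5,-6.5,0,0,0, -51.5,16.5,-8,0,0,0, -51.5,16.5,-8,0,0,0]'
python3 - <<'E'
from h import *
s=get_state();print(s["contact_force"],s["moment"])
S=get_image("side");crop(S,"s12",200,200,420,390,3.5)
W=get_image("wrist");cv2.imwrite("pics/w12.png",cv2.cvtColor(W["frame"],cv2.COLOR_RGB2BGR))
st=get_state()
for xb,th in [(-.014,.34),(-.014,.3),(-.014,.25),(-.014,.2),(-.014,.15),(-.014,.1),(-.013,.05),(-.012,0),(-.012,-.02)]:
    print(xb,th,end=" ");go(binP(xb,0,.142,th),pushR(max(0,min(.3,th))),st)
E
```

```text
clock: 13.32
position: [0.4549, -0.3088, 0.1351]
ee_rot: [0.149, 0.197, 0.969, 0.015]
contact_force: [0.0, 0.6, 0.6]
width: 0.0001
[0.02591529 0.63740948 0.62796371] [-0.02816715  0.18580749  0.05482416]
-0.014 0.34 to [ 0.4592 -0.3091  0.1372] row [-4.8  1.6 -0.8] [-0.05 -0.02 -0.15] n>= 1.0
-0.014 0.3 to [ 0.4644 -0.3096  0.1395] row [-10.2   3.3  -1.5] [-0.05 -0.02 -0.15] n>= 1.0
-0.014 0.25 to [ 0.471  -0.3102  0.1421] row [-17.    5.4  -2. ] [ 0.8   2.72 -0.15] n>= 1.0
-0.014 0.2 to [ 0.4778 -0.3109  0.1444] row [-23.8   7.5  -2.2] [ 1.65  5.45 -0.15] n>= 1.0
-0.014 0.15 to [ 0.4846 -0.3116  0.1463] row [-30.6   9.6  -2. ] [ 2.5   8.19 -0.15] n>= 1.0
-0.014 0.1 to [ 0.4915 -0.3122  0.1479] row [-37.4  11.8  -1.5] [ 3.35 10.92 -0.15] n>= 2.0
-0.013 0.05 to [ 0.4995 -0.313   0.1492] row [-45.1  14.2  -0.3] [ 4.2  13.66 -0.15] n>= 2.0
-0.012 0 to [ 0.5076 -0.3138  0.15  ] row [-52.7  16.5   1.3] [ 5.05 16.39 -0.15] n>= 2.0
-0.012 -0.02 to [ 0.5104 -0.3141  0.1502] row [-55.3  17.4   1.9] [ 5.05 16.39 -0.15] n>= 2.0
```

View pics/s12.png

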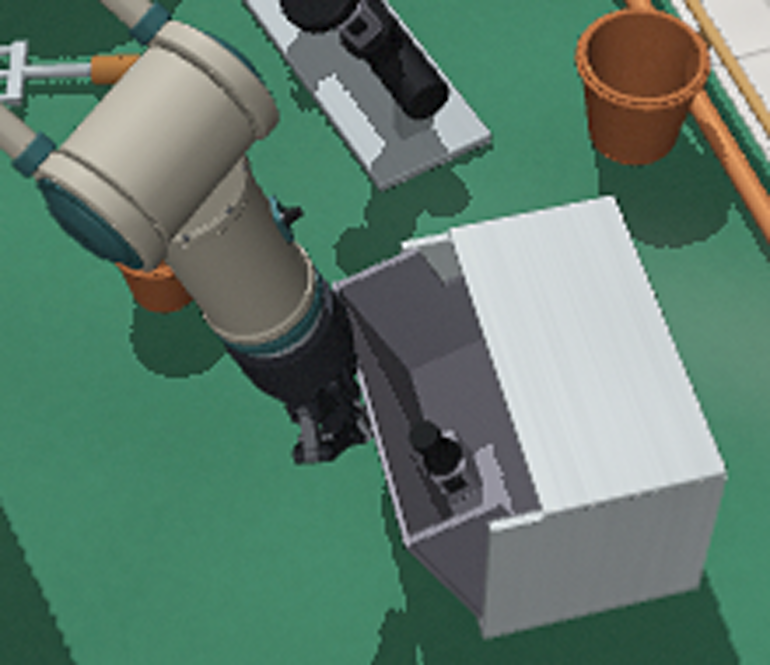

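View pics/w12.png

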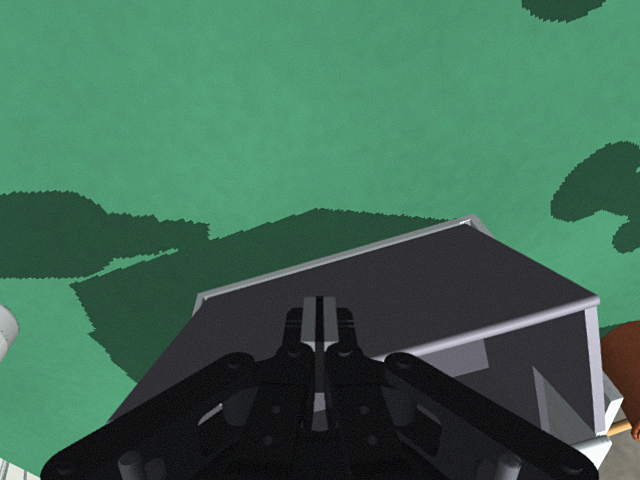

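The bin is moving shut as the finger pushes it (rim edge now in side crop (345,290)–(408,545)), and the nozzle is still inside. Following the arc on.

```bash
python3 -m jog '[-5,1.5,-1,0,0,0, -10,3.3,-1.5,0,0,0, -17,5.4,-2,0.8,2.7,0, -24,7.5,-2.2,1.6,5.4,0, -30.5,9.6,-2,2.5,8.2,0, -30.5,9.6,-2,2.5,8.2,0]'
python3 - <<'E'
from h import *
s=get_state();print(s["contact_force"],s["moment"])
S=get_image("side");crop(S,"s13",200,200,420,390,3.5)
st=get_state()
for xb,th in [(-.014,.1),(-.013,.05),(-.012,0),(-.012,-.02)]:
    print(xb,th,end=" ");go(binP(xb,0,.142,th),pushR(max(0,min(.3,th))),st)
E
```

```text
clock: 14.18
position: [0.4864, -0.3121, 0.1467]
ee_rot: [0.075, 0.198, 0.977, 0.007]
contact_force: [-0.4, -0.2, 0.3]
width: 0.0001
[-0.43568363 -0.19358313  0.2598549 ] [-0.01876972  0.07412327  0.01866526]
-0.014 0.1 to [ 0.4915 -0.3122  0.1479] row [-6.1  1.9 -0.7] [ 0.86  2.78 -0.08] n>= 1.0
-0.013 0.05 to [ 0.4995 -0.313   0.1492] row [-13.9   4.3  -0.7] [ 1.71  5.51 -0.08] n>= 1.0
-0.012 0 to [ 0.5076 -0.3138  0.15  ] row [-21.6   6.7  -0.3] [ 2.56  8.25 -0.08] n>= 1.0
-0.012 -0.02 to [ 0.5104 -0.3141  0.1502] row [-24.4   7.6  -0.1] [ 2.56  8.25 -0.08] n>= 1.0
```

View pics/s13.png

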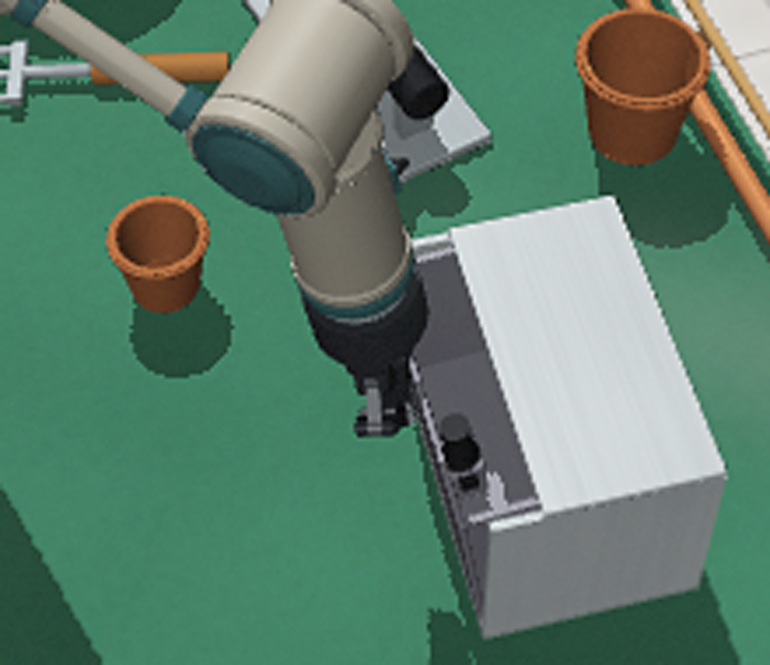

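```bash
python3 -m jog '[-6,2,-0.7,0.9,2.8,0, -10,3,-0.7,1.3,4,0, -14,4.3,-0.7,1.7,5.5,0, -18,5.5,-0.5,2.1,7,0, -21.5,6.7,-0.3,2.6,8.2,0, -21.5,6.7,-0.3,2.6,8.2,0]'
python3 - <<'E'
from h import *
s=get_state();print(s["contact_force"],s["moment"])
S=get_image("side");crop(S,"s14",250,230,420,390,4.5)
st=get_state()
for xb,th in [(-.012,0),(-.012,-.02)]:
    print(xb,th,end=" ");go(binP(xb,0,.142,th),pushR(max(0,min(.3,th))),st)
E
```

```text
clock: 14.98
position: [0.5072, -0.3138, 0.1496]
ee_rot: [-0.0, 0.199, 0.98, -0.0]
contact_force: [-0.5, 0.5, -0.7]
width: 0.0002
[-0.53910297  0.53315564 -0.68677628] [ 0.01619406 -0.03009974 -0.01555823]
-0.012 0 to [ 0.5076 -0.3138  0.15  ] row [-0.7  0.2 -0.4] [-0.04 -0.04 -0.12] n>= 1.0
-0.012 -0.02 to [ 0.5104 -0.3141  0.1502] row [-3.4  1.  -0.6] [-0.04 -0.04 -0.12] n>= 1.0
```

View pics/s14.png

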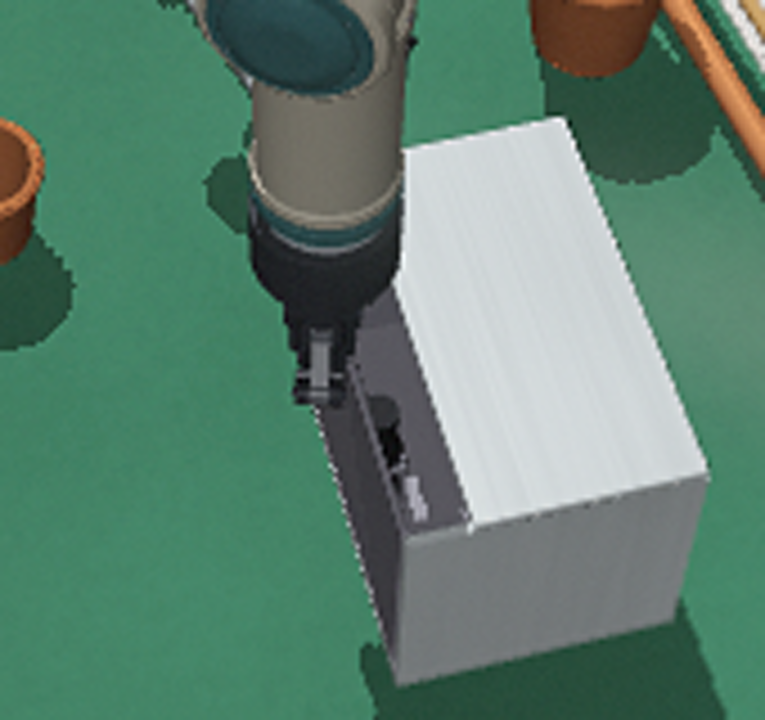

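```bash
python3 -m jog '[-2,0.6,0,0,0,0, -3,1,0,0,0,0, -3,1,0,0,0,0]'; python3 -m jog '[-1.5,0.5,0,0,0,0, -3,1,0,0,0,0, -3,1,0,0,0,0]'
```

```text
clock: 15.4
position: [0.5079, -0.3137, 0.1497]
ee_rot: [-0.002, 0.199, 0.98, -0.0]
contact_force: [-4.6, -0.6, 1.1]
width: 0.0002
clock: 15.78
position: [0.5082, -0.3137, 0.1496]
ee_rot: [-0.005, 0.199, 0.98, -0.0]
contact_force: [-11.1, -0.1, 5.3]
width: 0.0003
```

```bash
python3 -m jog '[20,-6,0,0,0,0, 60,-20,0,0,0,0, 100,-30,-30,0,0,0, 100,-30,-90,0,0,0, 100,-30,-140,0,0,0, 100,-30,-140,0,0,0]'
python3 - <<'E'
from h import *
S=get_image("side");crop(S,"s15",250,230,420,390,4.5);crop(S,"s15m",250,130,350,260,5)
T=get_image("top");cv2.imwrite("pics/t15.png",cv2.cvtColor(T["frame"],cv2.COLOR_RGB2BGR))
W=get_image("wrist");cv2.imwrite("pics/w15.png",cv2.cvtColor(W["frame"],cv2.COLOR_RGB2BGR))
print(proj(W,[binP(0,.108,.146,0),binP(0,-.108,.146,0),binP(0,.108,.146,0.06)]),proj(S,[binP(0,.108,.146,0),binP(0,-.108,.146,0),binP(0,-.108,.146,0.06)]))
E
```

```text
clock: 16.52
position: [0.4113, -0.3047, 0.2948]
ee_rot: [0.005, 0.199, 0.98, -0.003]
contact_force: [-0.1, 0.0, -0.0]
width: -0.0001
[[479.60905472 317.70415392]
 [239.36482117 380.69543664]
 [477.96737913 308.80321175]] [[314.99764934 273.79394178]
 [338.66619737 349.13334323]
 [334.93732113 350.04529601]]
```

View pics/s15.png

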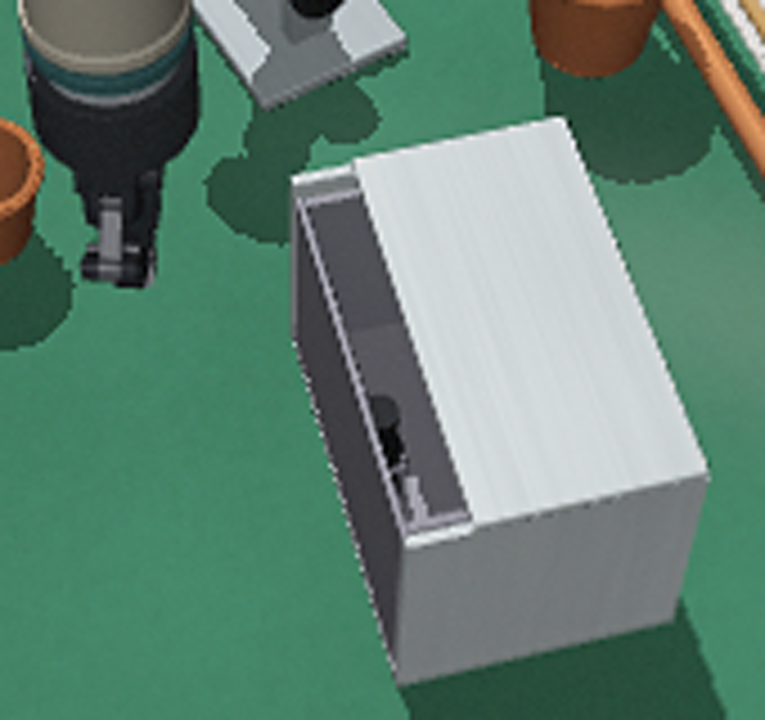

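View pics/t15.png

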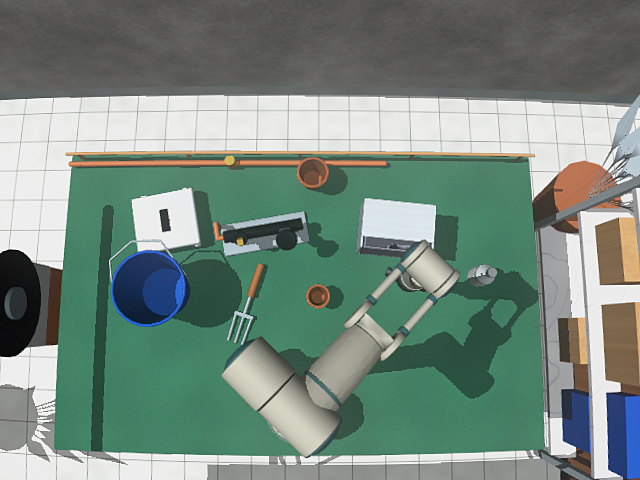

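View pics/w15.png

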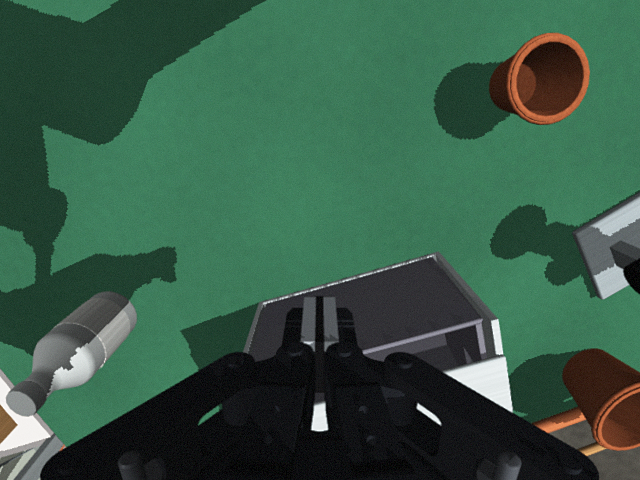

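View pics/s15m.png

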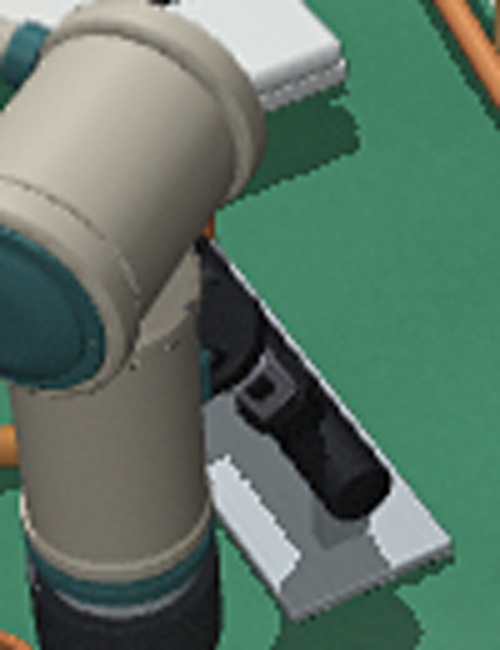

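Panel edge is flush with the housing front (side crop (300,200)–(408,530); wrist rim corner (482,322), predicted (480,318) when shut). The nozzle is still at (385,415) in both of the last two side views, the rose's button is at its initial pixel, and the arm is clear.

```bash
python3 - <<'E'
from rig import *
print(get_state()["contact_force"]); print(sign_off())
E
```

```text
[-0.24283823 -0.04517747 -0.14780077]
the job is handed in; nothing more can be done
None
```

I took the slim nozzle off the left outlet, lowered it into the open bin, released it there and pushed the bin shut. I handed the job in at about 16.7 s.

- **Nozzle:** I pinched it on its button with 50–60 N. The fingers read 35 mm with the button in, where 37 mm was expected. The draw-off was straight, with about 1 N on the wrist. The largest wrist force while it was still on its outlet was about 11 N.
- **Bin:** the push ended with the force rising to 11 N while the panel barely moved. The pictures show the panel flush with the housing.
- **Final checks:** the nozzle stands still inside the bin, upright in the front corner rather than lying down. The rose's button is at the same pixel as at the start. The other items look unmoved in the top view, and the wrist force is about zero with the arm clear.

**Possible failure:** while I moved in front of the panel, the last joint read -2.704 rad against its -2.7 limit. I backed it off at once by tilting the tool less. Nothing reported a fault, but I can't tell whether it counts as passing the joint range.

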